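# Feed a tile under the sander guard with a push stick

### The arm

A 6-joint arm with a two-finger parallel gripper is mounted at the origin on a cart in front of the work surface, level with it; the furniture and walls round the work are solid. World frame = base frame: x ahead of the robot, y to its left, z up, the work surface at z = 0. Lengths are in m, angles in degrees, forces in N, time in s.
With the tool pointing down it reaches from about 0.4 to 0.825 m from the base axis. Payload 7 kg.
Tool frame: the origin (TCP) lies between the finger pads; the fingertips stand 19 mm ahead of it and the grasp point (between the pads) is the TCP; x points along the fingers, y is the direction in which the jaws open and shut, and the axes are right-handed (so a half turn about x gives the same grasp; the last joint's range is limited). The gripper opens to 88 mm and grips with 3 to 60 N. Pads are 19 mm wide; open, the fingers measure 130 mm over their backs; the gripper's body (78 mm by 193 mm) begins 47 mm behind the grasp point.
Start: joints at [-49.842, 20.546, 0.682, 0, -70.136, -16.507], TCP at [0.271, -0.618, 0.214] pointing down, gripper open.
Joint ranges: [-176.03, 176.03], [-82.01, 121.73], [-58.28, 71.71], [-173.87, 95.51], [-174.79, -0.11], [-173.66, 173.66]. Speed limits (degrees/s): [136.94, 136.94, 172.46, 180, 180, 180].

### API

Orientations are given as [roll, pitch, yaw] about the fixed x, y, z axes, in that order (R = Rz(yaw) Ry(pitch) Rx(roll)).
In Python, from plant import * gives the robot as it stands.
- The arm moves only by the tool step_arm, never from a script. Its argument "steps" is a list of rows, each a list of 2 entries, a list of its own where there are three numbers: the shift along the tool's x, y, z in units of 0.02 m (1.0 is 0.02 m), then the turn about the tool's x in units of 6 degrees (1.0 is 6 degrees). A call has 1 to 20 rows; each row shifts and turns the commanded pose from where the row before left it, along the tool's axes as they then stand; what a row does not reach is not made up. A row lasts 1/12 s, in which the tool goes at most 41.7 mm and 7.16 degrees, less where a joint would pass 70% of its speed; a pose out of reach is approached as far as the arm can. A call with a number of a shift or a turn outside -1 to 1 is refused whole. A call with a gripper value outside its range is refused whole. "fingers" is the closure, from 0 (fully open) to 1 (shut), set as the call begins (left out, the last holds). The fingers move at their own pace and stop on an object; "grip_force" is the grip in N (left out, the last holds). Time passes only in rows, so rows that do not move let the fingers close. It gives the time, the measured TCP pose, the force and the opening at its end, in the units of the state.
- get_state(): the state, without advancing time (a new reading comes with each control period).
- capture(name): name is "side" or "top" or "wrist"; returns the picture (384x512x3 uint8, blue, green, red); there is no depth.
- camera_model(name): a dict with "intrinsics" (3x3 intrinsics, pixels), "rvec" (rotation vector, rad) and "tvec" (3), from world to camera coordinates, as OpenCV has them. Camera axes: x right, y down, z forward; pixel columns grow to the right and rows downward; lengths in m; the calibration is good to about 2 mm. A picture is of the moment at which its call begins: read the wrist's pose just before it. camera_model takes no time and is no camera call; for the wrist camera it gives the pose at the moment of the call.
- close_job(): hands the job in, once; it reports no verdict.
The state is a dict: "time_s": time; "joints": joint angles; "qd": joint speeds; "joint_torque": joint torques, N m; "tcp_pos": TCP position; "eef_rot": TCP orientation; "contact_force": force on the tool from outside, world axes, zero at the start; "moment": the same for the moment, N m; "gripper_width": finger opening in m.
Only numpy, scipy, OpenCV 4.12 (cv2) and the standard library are available. Lean on these libraries where they do the work, as an engineer would, in place of code of your own. Each camera call takes 0.05 s, during which the arm holds its last target.

### The job

Use the loose wooden stick as a push stick to slide the terracotta tile along the bed, under the yellow guard and on until it beds against the red sprung stop plate and presses it in about half of its 8 mm travel. Push gently, do not bottom the plate out, keep the hand off the tile and the guard, and do not disturb the bowl, the green rib or the stamp. Then draw the stick out and lay it flat on the bench clear of the machine, leaving the tile against the stop.

Things in the scene. Friction and masses are not known exactly. Their poses are not given: they have to be found in the camera images.
- sander: Tile facing sander, off and fixed: grey bed 430 x 140 mm, top 18 mm above the bench. Origin on the bench under the middle of the guard's mouth; +x is the feed direction, z up. Bed from x = -200 to +230 mm, y = 0 its middle. The yellow guard covers x = 0 to 130 mm. Past it a stop with a red plate is clamped on the bed: the plate's free face is at x = 140 to 170 mm, not measured, to be felt for.
- guard: Yellow guard bridge with a grey housing, part of the sander; same origin and axes as the sander. Top at most 78 mm above the bench; the mouth at x = 0 is 112 mm wide and 24 mm high above the bed.
- throat (a point): Point on the bed's middle line, on the bed's top, 15 mm before the guard's mouth, where the two aluminium guide rails (8 mm high) become parallel, 84 mm apart; towards the robot's right they flare to about 120 mm apart over 60 mm, so they steer the tile in.
- holddown (a point): Under the guard, 105 mm past its mouth, 8 mm above the bed: underside of a sprung rubber cross bar. The tile lifts it 2 mm and is pressed down by about 4 N; from then on the tile drags with roughly 4 to 9 N.
- plate (a joint): Travel of the red sprung stop plate (64 mm wide, its front from 1.5 to 17.5 mm above the bed) along the feed direction: 0 free, 0.008 m bottomed out. Spring 1.5 N per mm from zero, so half-way is 6 N on top of the drag. After the push the drag may let it spring back a little.
- tile: Terracotta tile 80 x 80 x 10 mm, about 0.14 kg, lying on the infeed bed before the guard. Origin: centre of its underside; z up; at yaw zero to the sander its x axis is along the feed. Its edge chips if it is pushed with more than 25 N.
- push_stick: Light wooden stick 25 x 380 x 10 mm, 0.06 kg, lying flat on the bench to the right of the sander. Origin: centre of its underside; its y axis runs along its length, x across its 25 mm width; both ends are alike.
- bowl: Brown pottery bowl, 124 mm wide, 45 mm tall, standing behind the machine. Bystander; origin under its middle.
- green_rib: Flat green rib (shaping tool), 50 x 82 x 9 mm, behind the machine. Bystander; origin under its middle.
- stamp: Small reddish clay stamp standing upright, 19 mm thick, 54 mm tall, behind the machine. Bystander; origin under its middle.
Mind the look-alikes: they are no part of the job. What is shaped like the tile but pink or purple is not meant.

How it is judged:
By the outcome, as a careful person would: the job done as asked, in the order asked, and still so for the second after the job is handed in, with the robot touching nothing.
It also fails if it takes over 64 s, if anything falls off the work surface, if the arm or the gripper's body presses on something with over 40 N, if the wrist force passes 120 N, or if a joint passes its speed limit or range.

## Working session

There is one attempt and no reset: what is moved stays moved. The work goes in short steps, Python scripts to look and compute and a tool call to move; the robot and the scene stay as the last step left them, time stands still between calls to the robot, and variables do not carry over. Pictures are saved under pics/ and viewed, and the job is handed in when it is done.

Besides the shell and the picture viewer there is one more tool, called after "Call:" as name(argument=value, ...) on one line, values as JSON. step_arm: Moves the arm, as the interface text tells. Its arguments: {"type":"object","properties":{"steps":{"type":"array","items":{"type":"array"}},"fingers":{"type":"number"},"grip_force":{"type":"number"}},"required":["steps"]}

```bash
ls; mkdir -p pics; python3 - <<'E'
from plant import *
import cv2
s=get_state();print(s)
for n in("side","top","wrist"):
    m=camera_model(n);im=capture(n);cv2.imwrite(f"pics/{n}0.png",im);print(n,m)
E
```

```text
pics
{'time_s': 0.0, 'joints': array([-4.98419544e+01,  2.05899898e+01,  6.34819265e-01, -2.24899429e-02,
       -7.01355953e+01, -1.65080586e+01]), 'qd': array([-0.02504379, -0.02300622, -0.21143282,  0.05888107,  0.02415147,
       -0.06078072]), 'joint_torque': array([ 5.36458665e-04, -5.82726073e+01,  2.93063325e+01,  6.99733302e+00,
        6.89477936e-03, -1.80313100e-04]), 'tcp_pos': array([ 0.27057321, -0.61784387,  0.2132395 ]), 'eef_rot': array([ 93.39761766,  89.90680348, 117.03994586]), 'contact_force': array([-0.48741872, -0.47092546, -0.51728315]), 'moment': array([-0.03670802,  0.0122765 ,  0.04551028]), 'gripper_width': 0.08758880526615218}
side {'intrinsics': array([[370.64386252,   0.        , 261.42147911],
       [  0.        , 370.64386252, 187.80467346],
       [  0.        ,   0.        ,   1.        ]]), 'rvec': array([-0.04640722, -2.78878862,  1.44525937]), 'tvec': array([0.55038052, 0.0625073 , 1.10543671])}
top {'intrinsics': array([[397.64470761,   0.        , 259.19883935],
       [  0.        , 397.64470761, 190.91897324],
       [  0.        ,   0.        ,   1.        ]]), 'rvec': array([ 2.20546744, -2.16402615,  0.11840342]), 'tvec': array([-0.1044147 ,  0.54950039,  1.37597923])}
wrist {'intrinsics': array([[291.2397884 ,   0.        , 254.81059625],
       [  0.        , 291.2397884 , 186.96469663],
       [  0.        ,   0.        ,   1.        ]]), 'rvec': array([-1.61239594, -2.4685207 , -0.38756232]), 'tvec': array([ 0.67346261, -0.0372783 ,  0.39344097])}
```

View pics/top0.png

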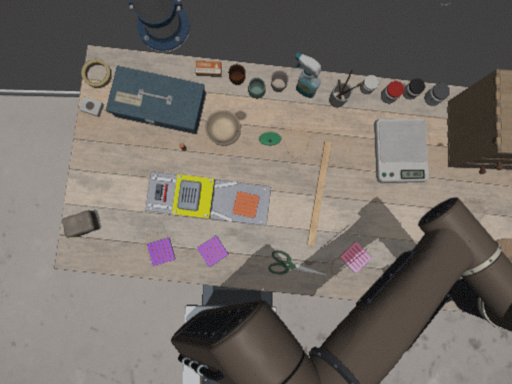

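View pics/side0.png

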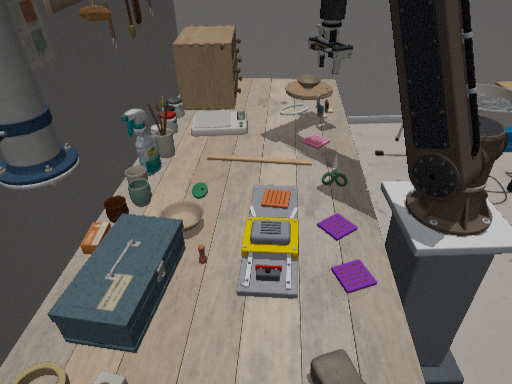

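View pics/wrist0.png

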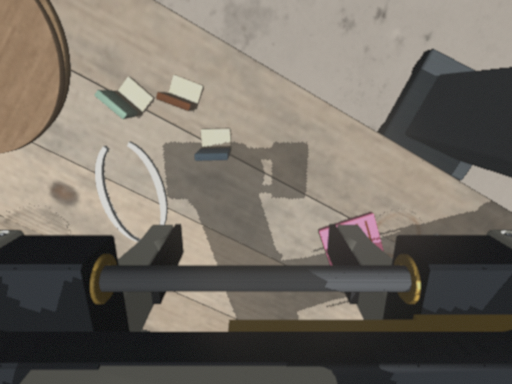

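The top view shows the tile at (246,204), the guard at (193,196), the stick running from (326,142) to (311,245), and the red stop near (163,192). Feed runs to the left in the image. Next I'll measure these.

```bash
cat > h.py <<'E'
import numpy as np, cv2
from plant import *
def ray(m,px):
    K=np.array(m["intrinsics"]);R=cv2.Rodrigues(np.array(m["rvec"]))[0];t=np.array(m["tvec"])
    d=R.T@np.linalg.inv(K)@np.array([px[0],px[1],1.]);return -R.T@t,d
def onz(m,px,z):
    c,d=ray(m,px);return c+d*(z-c[2])/d[2]
def proj(m,p):
    return cv2.projectPoints(np.array([p],float),np.array(m["rvec"]),np.array(m["tvec"]),np.array(m["intrinsics"]),None)[0].ravel()
def blobs(im,lo,hi,amin=30):
    hsv=cv2.cvtColor(im,cv2.COLOR_BGR2HSV);k=cv2.inRange(hsv,np.array(lo),np.array(hi))
    k=cv2.morphologyEx(k,cv2.MORPH_CLOSE,np.ones((3,3)))
    cs,_=cv2.findContours(k,cv2.RETR_EXTERNAL,cv2.CHAIN_APPROX_NONE)
    return [c for c in cs if cv2.contourArea(c)>amin]
E
python3 - <<'E'
from h import *
for n in("top","side"):
    im=cv2.imread(f"pics/{n}0.png");m=camera_model(n)
    for nm,lo,hi,z in(("tile",(4,150,120),(12,255,255),.028),("yellow",(26,200,120),(34,255,255),.05),("red",(0,170,80),(3,255,255),.03),("stick",(13,110,150),(22,220,255),.01)):
        for c in blobs(im,lo,hi,12):
            c3=np.array([onz(m,p[0]+0.0,z)[:2] for p in c],np.float32)
            r=cv2.minAreaRect(c3);print(n,nm,cv2.contourArea(c),cv2.boundingRect(c),"ctr",np.round(r[0],4),"size",np.round(r[1],4),"ang",round(r[2],2))
    cv2.imwrite(f"pics/{n}z.png",cv2.resize(im[150:270,130:350] if n=="top" else im[130:310,190:360],None,fx=3.4,fy=3.4,interpolation=cv2.INTER_CUBIC)[:600,:800])
E
```

```text
top tile 391.5 (234, 192, 24, 25) ctr [ 0.5034 -0.0472] size [0.0732 0.0728] ang 78.09
top tile 22.5 (208, 62, 13, 6) ctr [1.0063 0.0776] size [0.0187 0.0433] ang 1.52
top yellow 1227.0 (174, 176, 39, 42) ctr [0.5272 0.1348] size [0.1237 0.1318] ang 83.55
top red 159.5 (388, 82, 16, 15) ctr [ 0.9312 -0.5804] size [0.0521 0.0547] ang 1.46
side tile 357.5 (261, 190, 29, 17) ctr [ 0.5059 -0.0401] size [0.0781 0.0772] ang 77.53
side yellow 1691.5 (242, 217, 56, 36) ctr [0.5306 0.1429] size [0.1282 0.1362] ang 84.02
side red 23.5 (256, 265, 25, 4) ctr [0.5409 0.2368] size [0.0078 0.0578] ang 83.94
side red 50.0 (161, 111, 14, 8) ctr [ 0.9353 -0.666 ] size [0.0522 0.0784] ang 38.14
side stick 169.5 (82, 223, 20, 22) ctr [1.0225 0.0764] size [0.027  0.0871] ang 0.93
```

View pics/topz.png

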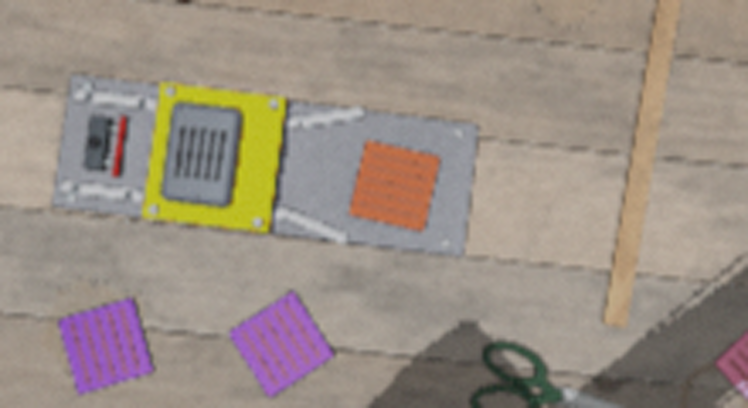

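View pics/sidez.png

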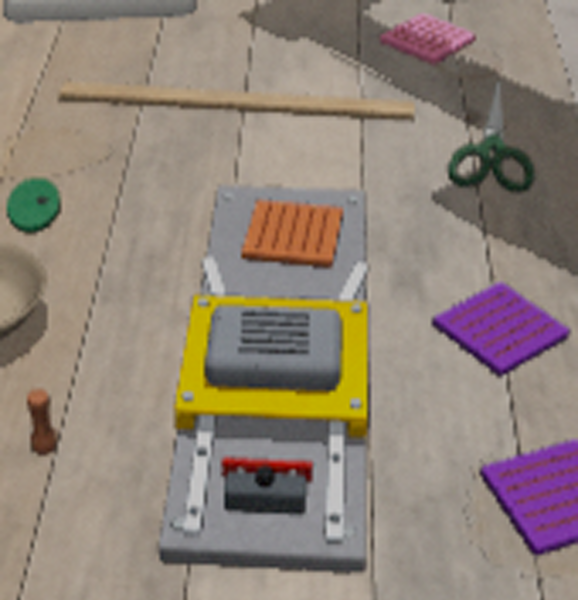

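```bash
cat >> h.py <<'E'
def R_of(s):
    from scipy.spatial.transform import Rotation as Ro
    return Ro.from_euler('xyz',s["eef_rot"],degrees=True).as_matrix()
E
python3 - <<'E'
from h import *
m=camera_model("top");ms=camera_model("side")
print("bed z=.018 top",[np.round(onz(m,(130+x/3.4,150+y/3.4),.018)[:2],4) for x,y in((70,75),(478,122),(465,255),(53,207))])
print("bed side",[np.round(onz(ms,(190+x/3.4,130+y/3.4),.018)[:2],4) for x,y in((222,187),(366,190),(365,558),(162,552))])
print("stick top",[np.round(onz(m,(130+x/3.4,150+y/3.4),.010)[:2],4) for x,y in((606,324),(628,325))])
im=cv2.imread("pics/top0.png")
hsv=cv2.cvtColor(im,cv2.COLOR_BGR2HSV)
for y in (145,170,200,230,240): 
    x0=int(326-(y-142)*15/103);print(hsv[y,x0-4:x0+5].tolist())
cv2.imwrite("pics/tops.png",cv2.resize(im[130:255,300:340],None,fx=4.6,fy=4.6,interpolation=cv2.INTER_CUBIC))
# scissors, pink etc
print("sciss",[np.round(onz(m,p,.005)[:2],3) for p in((270,262),(280,250),(285,275),(325,273))],"bowl",np.round(onz(m,(223,128),.045)[:2],3),"rib",np.round(onz(m,(270,139),.009)[:2],3))
s=get_state();print(np.round(R_of(s),3))
E
```

```text
bed z=.018 top [array([0.6114, 0.2915]), array([ 0.5708, -0.1342]), array([ 0.4322, -0.1229]), array([0.4738, 0.3031])]
bed side [array([ 0.5668, -0.1245]), array([ 0.4319, -0.1133]), array([0.4775, 0.3108]), array([0.6122, 0.3008])]
stick top [array([ 0.3636, -0.2708]), array([ 0.3629, -0.2937])]
[[15, 54, 161], [15, 56, 167], [14, 60, 156], [16, 83, 150], [16, 87, 170], [15, 84, 176], [16, 85, 177], [16, 82, 183], [16, 83, 181]]
[[16, 38, 156], [16, 38, 146], [15, 60, 137], [16, 86, 167], [17, 83, 179], [17, 85, 180], [17, 82, 180], [17, 84, 183], [16, 82, 184]]
[[15, 37, 152], [14, 59, 133], [16, 82, 171], [16, 82, 181], [17, 81, 180], [16, 84, 174], [16, 80, 175], [16, 76, 179], [16, 66, 181]]
[[19, 66, 132], [17, 82, 180], [16, 85, 183], [16, 87, 175], [16, 87, 179], [16, 84, 182], [17, 83, 188], [16, 74, 176], [17, 49, 146]]
[[14, 44, 144], [17, 74, 163], [18, 71, 187], [17, 79, 191], [16, 81, 188], [16, 82, 184], [16, 90, 176], [16, 75, 170], [17, 41, 160]]
sciss [array([ 0.303, -0.137]), array([ 0.345, -0.172]), array([ 0.258, -0.19 ]), array([ 0.268, -0.331])] bowl [0.769 0.038] rib [ 0.742 -0.13 ]
[[-0.001 -0.401  0.916]
 [ 0.001  0.916  0.401]
 [-1.     0.001 -0.   ]]
```

View pics/tops.png

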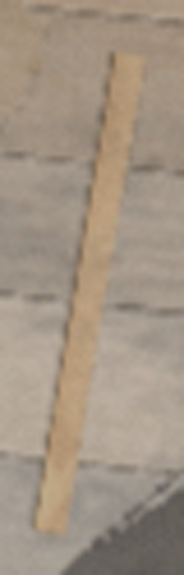

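```bash
python3 - <<'E'
from h import *
im=cv2.imread("pics/top0.png");m=camera_model("top")
k=np.zeros(im.shape[:2],np.uint8);k[135:252,300:340]=255
hsv=cv2.cvtColor(im,cv2.COLOR_BGR2HSV)
a=cv2.inRange(hsv,np.array((13,72,150)),np.array((20,130,255)))&k
cs,_=cv2.findContours(a,cv2.RETR_EXTERNAL,cv2.CHAIN_APPROX_NONE);c=max(cs,key=cv2.contourArea)
def rect(c,z,m):
    c3=np.array([onz(m,p[0],z)[:2] for p in c],np.float32);return c3,cv2.minAreaRect(c3)
c3,r=rect(c,.01,m);print("stick top",r);print(np.round(cv2.boxPoints(r),4).tolist())
im2=cv2.imread("pics/side0.png");ms=camera_model("side");h2=cv2.cvtColor(im2,cv2.COLOR_BGR2HSV)
k=np.zeros(im.shape[:2],np.uint8);k[150:168,203:316]=255
print(h2[158:164,230].tolist(),h2[155:162,215].tolist(),h2[157:166,300].tolist())
a=cv2.inRange(h2,np.array((13,72,150)),np.array((20,140,255)))&k
cs,_=cv2.findContours(a,cv2.RETR_EXTERNAL,cv2.CHAIN_APPROX_NONE);c=max(cs,key=cv2.contourArea)
c3,r=rect(c,.01,ms);print("stick side",r);print(np.round(cv2.boxPoints(r),4).tolist())
# bed: grey mask convex hull
for n,I,M,roi in(("top",im,m,(140,165,280,232)),("side",im2,ms,(230,180,305,300))):
    h=cv2.cvtColor(I,cv2.COLOR_BGR2HSV);k=np.zeros(I.shape[:2],np.uint8);k[roi[1]:roi[3],roi[0]:roi[2]]=255
    a=(cv2.inRange(h,np.array((100,10,80)),np.array((130,70,220)))|cv2.inRange(h,np.array((4,150,100)),np.array((34,255,255))))&k
    a=cv2.morphologyEx(a,cv2.MORPH_OPEN,np.ones((3,3)))
    cs,_=cv2.findContours(cv2.morphologyEx(a,cv2.MORPH_CLOSE,np.ones((5,5))),cv2.RETR_EXTERNAL,cv2.CHAIN_APPROX_NONE);c=max(cs,key=cv2.contourArea)
    cv2.imwrite(f"pics/m{n}.png",cv2.resize(a[roi[1]:roi[3],roi[0]:roi[2]],None,fx=4,fy=4))
    c3,r=rect(c,.018,M);print(n,r,np.round(cv2.boxPoints(r),4).tolist())
E
```

```text
stick top ((0.5511453747749329, -0.30836719274520874), (0.023708131164312363, 0.3780995309352875), 80.47129821777344)
[[0.3626999855041504, -0.2888000011444092], [0.7355999946594238, -0.3513999879360199], [0.7394999861717224, -0.328000009059906], [0.3666999936103821, -0.2653999924659729]]
[[17, 89, 158], [16, 105, 112], [17, 80, 83], [15, 55, 143], [17, 48, 166], [18, 48, 155]] [[17, 79, 177], [17, 84, 176], [17, 88, 159], [16, 95, 115], [16, 86, 86], [15, 57, 147], [15, 49, 166]] [[13, 29, 156], [20, 30, 152], [16, 65, 172], [16, 78, 180], [17, 77, 186], [17, 84, 167], [17, 88, 122], [18, 88, 87], [17, 29, 142]]
stick side ((0.5527833104133606, -0.30515772104263306), (0.022387711331248283, 0.3772832751274109), 80.40069580078125)
[[0.36489999294281006, -0.2847000062465668], [0.7368999719619751, -0.34769999980926514], [0.7407000064849854, -0.3255999982357025], [0.3686000108718872, -0.26269999146461487]]
top ((0.5241738557815552, 0.0862589180469513), (0.4236757159233093, 0.1393072009086609), 83.99291229248047) [[0.4327000081539154, -0.11710000038146973], [0.5713000297546387, -0.13169999420642853], [0.6155999898910522, 0.2896000146865845], [0.4771000146865845, 0.3041999936103821]]
side ((0.5299407839775085, 0.11640454828739166), (0.15434589982032776, 0.143667533993721), 84.26348876953125) [[0.45080000162124634, 0.046799998730421066], [0.5936999917030334, 0.03240000084042549], [0.6090999841690063, 0.1860000044107437], [0.46619999408721924, 0.2003999948501587]]
```

View pics/mtop.png

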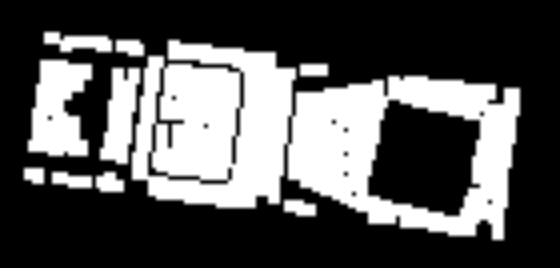

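View pics/mside.png

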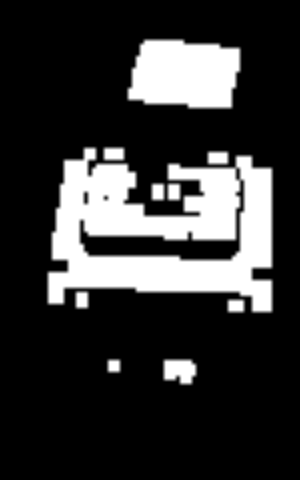

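Call:
step_arm(steps=[[[0,0,0],0.92],[[0,0,0],0.92],[[0,0,0],0.92],[[0,0,0],0.92],[[0,0,0],0.92],[[0,0,0],0.92],[[0,0.9,0.2],0],[[0,1,0.2],0],[[0,1,0.2],0],[[0,1,0.2],0],[[0,1,0.2],0],[[0,1,0.2],0],[[0,1,0.2],0],[[0,1,0.2],0],[[0,1,0.2],0],[[0,1,0.2],0]], fingers=0, grip_force=50)

```text
time_s: 1.48
tcp_pos: [0.3429, -0.4285, 0.214]
eef_rot: [138.4, 90.0, 128.9]
contact_force: [0.8, 0.2, -0.2]
gripper_width: 0.0876
```

Call:
step_arm(steps=[[[0.6,1,0.2],0],[[0.6,1,0.2],0],[[0.6,1,0.2],0],[[0.6,1,0.2],0],[[0.6,1,0.2],0],[[0.6,1,0.2],0],[[0.6,1,0.2],0],[[0.6,0.76,0.15],0],[[0.6,0,0],0],[[0,0,0],0],[[0,0,0],0]])

```text
time_s: 2.4
tcp_pos: [0.3985, -0.2814, 0.1059]
eef_rot: [-179.6, 89.9, 171.0]
contact_force: [0.0, -0.1, -0.1]
gripper_width: 0.0878
```

```bash
python3 - <<'E'
from h import *
s=get_state();print(s["time_s"],s["tcp_pos"],s["eef_rot"],s["joints"]);R=R_of(s);print(np.degrees(np.arctan2(R[1,1],R[0,1])),R[2])
m=camera_model("wrist");cv2.imwrite("pics/w1.png",capture("wrist"))
for p in((.3665,-.275),(.7375,-.340),(.399,-.281)):print(proj(m,(*p,.01)))
E
```

```text
2.4 [ 0.39853078 -0.28141882  0.10588913] [-179.57948354   89.91202854  170.98309002] [-1.20738423e+01  8.89902143e+00 -3.09153625e+01  6.09977603e-03
 -5.02734625e+01 -8.73674863e+01]
80.56257405579481 [-9.99998821e-01 -1.12687424e-05 -1.53534963e-03]
[255.7480039  151.94296501]
[252.6296283  433.82233959]
[255.05969328 185.87992342]
```

View pics/w1.png

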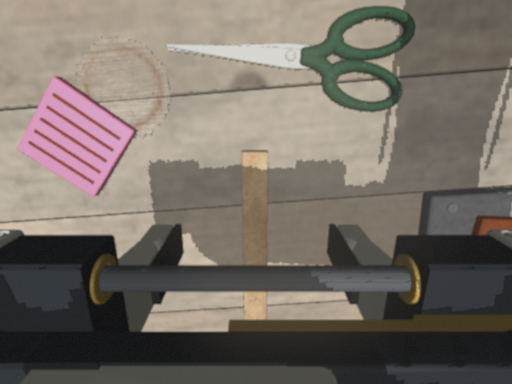

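The wrist view shows the stick's near end at (255,151), against a predicted (256,152). It sits centred between the jaws, so I'll go down and grip.

Call:
step_arm(steps=[[[0.8,0,0],0],[[0.8,0,0],0],[[0.8,0,0],0],[[0.8,0,0],0],[[0.5,0,0],0],[[0.3,0,0],0],[[0.17,0,0],0],[[0,0,0],0],[[0,0,0],0]])

```text
time_s: 3.2
tcp_pos: [0.3993, -0.2819, 0.0234]
eef_rot: [-13.1, 90.0, -22.5]
contact_force: [1.1, -0.7, 1.0]
gripper_width: 0.0878
```

Call:
step_arm(steps=[[[0,0,0],0],[[0,0,0],0],[[0,0,0],0],[[0,0,0],0],[[0,0,0],0],[[0,0,0],0],[[0,0,0],0],[[0,0,0],0],[[0,0,0],0],[[0,0,0],0]], fingers=1, grip_force=50)

```text
time_s: 4.03
tcp_pos: [0.3989, -0.2816, 0.0227]
eef_rot: [-173.8, 90.0, 176.8]
contact_force: [-0.2, 0.6, 0.7]
gripper_width: 0.0268
```

Call:
step_arm(steps=[[[-0.3,0,0],0],[[-0.6,0,0],0],[[-0.8,0,0],0],[[-0.8,0,0],0],[[-0.8,0,0],0],[[-0.8,0,0],0],[[-0.8,0,0],0],[[-0.6,-0.6,0.4],0],[[-0.3,-0.8,0.5],0],[[-0.1,-0.9,0.6],0],[[0,-0.9,0.6],0],[[0,-0.9,0.6],0],[[0,-0.9,0.6],0],[[0,-0.9,0.6],0],[[0,-0.8,0.5],0],[[0,-0.7,0.34],0],[[0,0,0],0]])

```text
time_s: 5.45
tcp_pos: [0.4685, -0.4454, 0.1405]
eef_rot: [-129.6, 90.0, -139.2]
contact_force: [-0.6, 0.0, -0.7]
gripper_width: 0.0003
```

Call:
step_arm(steps=[[[0,0,0],-0.5],[[0,0,0],-0.9],[[0,0,0],-0.9],[[0,0,0],-0.9],[[0,0,0],-0.9],[[0,0,0],-0.9],[[0,0,0],-0.9],[[0,0,0],-0.9],[[0,0,0],-0.9],[[0,0,0],-0.9],[[0,0,0],-0.9],[[0,0,0],-0.9],[[0,0,0],-0.9],[[0,0,0],-0.9],[[0,0,0],-0.9],[[0,0,0],-0.9],[[0,0,0],-0.9],[[0,0,0],-0.7],[[0,0,0],0],[[0,0,0],0]])

```text
time_s: 7.12
tcp_pos: [0.4679, -0.4428, 0.1411]
eef_rot: [-45.1, 90.0, 38.9]
contact_force: [0.3, 0.5, 0.9]
gripper_width: 0.0006
```

```bash
python3 - <<'E'
from h import *
s=get_state();print(s["time_s"],s["tcp_pos"],s["gripper_width"],s["joints"]);R=R_of(s);print(np.degrees(np.arctan2(R[1,2],R[0,2])),R)
for n in("top","side","wrist"):cv2.imwrite(f"pics/{n}2.png",capture(n))
O=np.array([.522,.074]);f=np.array([np.cos(np.radians(84)),np.sin(np.radians(84))]);n=np.array([-f[1],f[0]])
d=s["tcp_pos"][:2]-O;print("sander",d@f,d@n)
E
```

```text
7.1167 [ 0.46793399 -0.44283032  0.14106924] 0.0006325911746496289 [-2.61047697e+01  2.06907833e+01 -9.06228412e+00 -6.73551396e-03
 -6.02442038e+01  2.01070669e+01]
83.99895467239169 [[ 8.76770641e-05 -9.94519984e-01  1.04546607e-01]
 [ 7.06886034e-05  1.04546614e-01  9.94519985e-01]
 [-9.99999994e-01 -7.98063388e-05  7.94675689e-05]]
sander -0.5196505111821421 -0.0002536478593909134
```

View pics/top2.png

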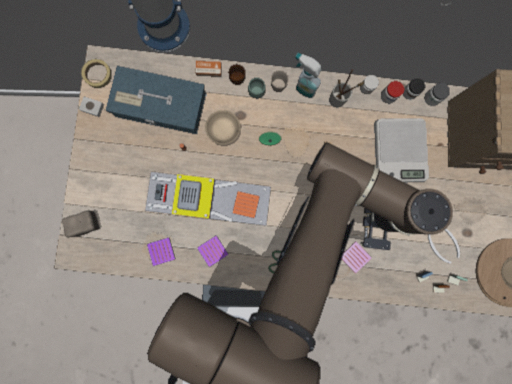

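View pics/side2.png

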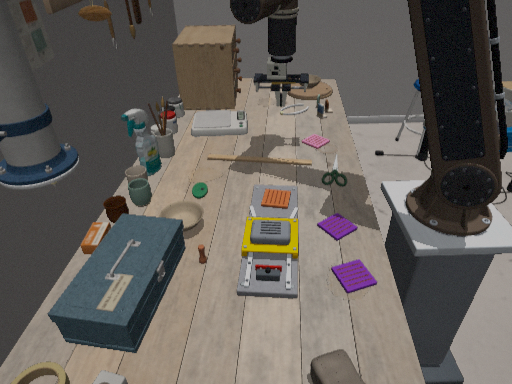

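View pics/wrist2.png

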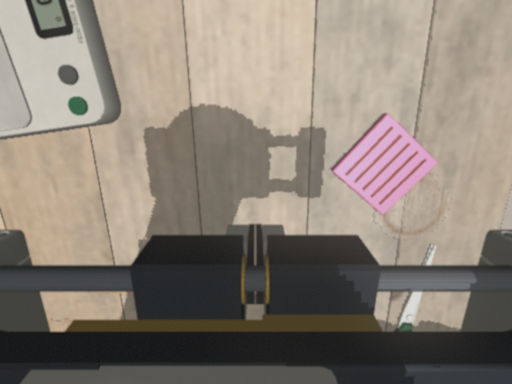

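The stick is still on the bench, from (207,158) to (311,163) in the side view. I lifted before the fingers had finished closing. I'll go back, grip again slightly lower, wait longer, and check before lifting.

Call:
step_arm(steps=[[[0,0,0],0.5],[[0,0,0],0.9],[[0,0,0],0.9],[[0,0,0],0.9],[[0,0,0],0.9],[[0,0,0],0.9],[[0,0,0],0.9],[[0,0,0],0.9],[[0,0,0],0.9],[[0,0,0],0.9],[[0,0,0],0.9],[[0,0,0],0.9],[[0,0,0],0.9],[[0,0,0],0.9],[[0,0,0],0.9],[[0,0,0],0.9],[[0,0,0],0.9],[[0,0,0],0.7]], fingers=0)

```text
time_s: 8.77
tcp_pos: [0.468, -0.4431, 0.1408]
eef_rot: [159.9, 90.0, 150.1]
contact_force: [0.5, -0.7, -0.2]
gripper_width: 0.0878
```

Call:
step_arm(steps=[[[0,0.7,-0.34],0],[[0,0.8,-0.5],0],[[0,0.9,-0.6],0],[[0,0.9,-0.6],0],[[0,0.9,-0.6],0],[[0,0.9,-0.6],0],[[0,0.9,-0.6],0],[[0,0.8,-0.5],0],[[0,0.6,-0.4],0],[[0.5,0,0],0],[[0.8,0,0],0],[[0.8,0,0],0],[[0,0,0],0],[[0,0,0],0]])

```text
time_s: 9.93
tcp_pos: [0.3984, -0.2817, 0.0982]
eef_rot: [-178.6, 89.9, 171.9]
contact_force: [0.4, 0.1, 0.8]
gripper_width: 0.0874
```

```bash
python3 - <<'E'
from h import *
s=get_state();print(s["time_s"],s["tcp_pos"],s["gripper_width"]);R=R_of(s);print(np.degrees(np.arctan2(R[1,1],R[0,1])))
m=camera_model("wrist");cv2.imwrite("pics/w3.png",capture("wrist"))
for p in((.3665,-.275),(.7375,-.340),(.399,-.281)):print(proj(m,(*p,.01)))
E
```

```text
9.9333 [ 0.39841715 -0.28171384  0.09817877] 0.08738692022591632
80.4936767125607
[256.09548881 153.67598978]
[253.19449929 440.67408092]
[255.42260806 188.4632003 ]
```

View pics/w3.png

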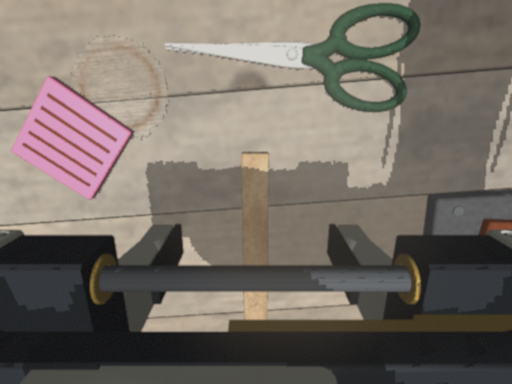

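The stick hasn't moved: its end is at (255,153), still centred. Descending to about 21 mm and closing for longer.

Call:
step_arm(steps=[[[0.8,0,0],0],[[0.8,0,0],0],[[0.8,0,0],0],[[0.7,0,0],0],[[0.4,0,0],0],[[0.25,0,0],0],[[0.1,0,0],0],[[0,0,0],0]])

```text
time_s: 10.65
tcp_pos: [0.3993, -0.2818, 0.022]
eef_rot: [-35.7, 90.0, -45.2]
contact_force: [-0.4, -0.2, 0.9]
gripper_width: 0.0875
```

Call:
step_arm(steps=[[[0,0,0],0],[[0,0,0],0],[[0,0,0],0],[[0,0,0],0],[[0,0,0],0],[[0,0,0],0],[[0,0,0],0],[[0,0,0],0],[[0,0,0],0],[[0,0,0],0],[[0,0,0],0],[[0,0,0],0],[[0,0,0],0],[[0,0,0],0],[[0,0,0],0]], fingers=1, grip_force=50)

```text
time_s: 11.9
tcp_pos: [0.3989, -0.2816, 0.0218]
eef_rot: [-7.8, 90.0, -17.2]
contact_force: [0.3, 0.3, 0.3]
gripper_width: 0.0008
```

```bash
python3 - <<'E'
from h import *
s=get_state();print(s["time_s"],s["tcp_pos"],s["gripper_width"],s["contact_force"])
for n in("side","wrist"):
    im=capture(n);cv2.imwrite(f"pics/{n}4.png",im)
    if n=="side":cv2.imwrite("pics/side4z.png",cv2.resize(im[90:210,200:360],None,fx=5,fy=5,interpolation=cv2.INTER_CUBIC))
E
```

```text
11.9 [ 0.39889577 -0.28158768  0.02176356] 0.0007620412918686265 [0.29120659 0.25328052 0.25135477]
```

View pics/side4z.png

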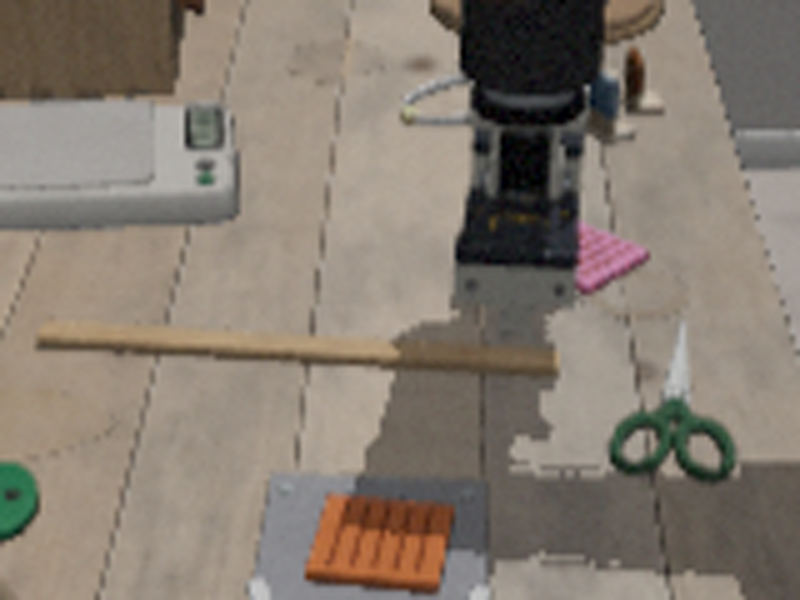

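View pics/wrist4.png

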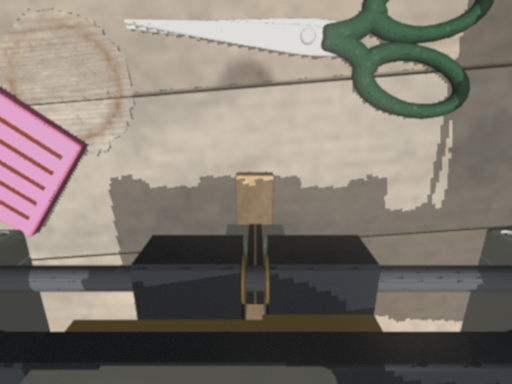

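```bash
python3 - <<'E'
from h import *
ms=camera_model("side");mw=camera_model("wrist")
for z in(0,.003,.022,.04,.06,.08,.1):print(z,proj(ms,(.399,-.2816,z)),proj(mw,(.399,-.2816,z)))
s=get_state();c,_=ray(mw,(255,187));print("wrist cam pos",c-s["tcp_pos"])
E
```

```text
0 [301.60237715 162.93331066] [254.49465237 216.37024968]
0.003 [301.64317012 162.21716298] [254.49101293 218.06563039]
0.022 [301.90401355 157.63788376] [254.46540618 229.99418903]
0.04 [302.15516236 153.2288    ] [254.43616931 243.61379382]
0.06 [302.43893674 148.24695285] [254.39598379 262.33367669]
0.08 [302.72780911 143.17560699] [254.34434251 286.39007026]
0.1 [303.0219181  138.01232882] [254.27553261 318.44423236]
wrist cam pos [-0.08297595  0.01392558  0.17154849]
```

```bash
python3 - <<'E'
from h import *
a=cv2.imread("pics/side4.png");b=cv2.imread("pics/wrist4.png")
g=lambda x:np.clip(255*(x/255.)**.5,0,255).astype(np.uint8)
A=cv2.resize(g(a[120:175,270:335]),None,fx=6,fy=6,interpolation=cv2.INTER_NEAREST)
B=cv2.resize(g(b[160:330,190:320]),None,fx=3,fy=3,interpolation=cv2.INTER_NEAREST)
o=np.zeros((510,790,3),np.uint8);o[:330,:390]=A;o[:510,395:785]=B;cv2.imwrite("pics/z4.png",o)
E
```

```text
(no output)
```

View pics/z4.png

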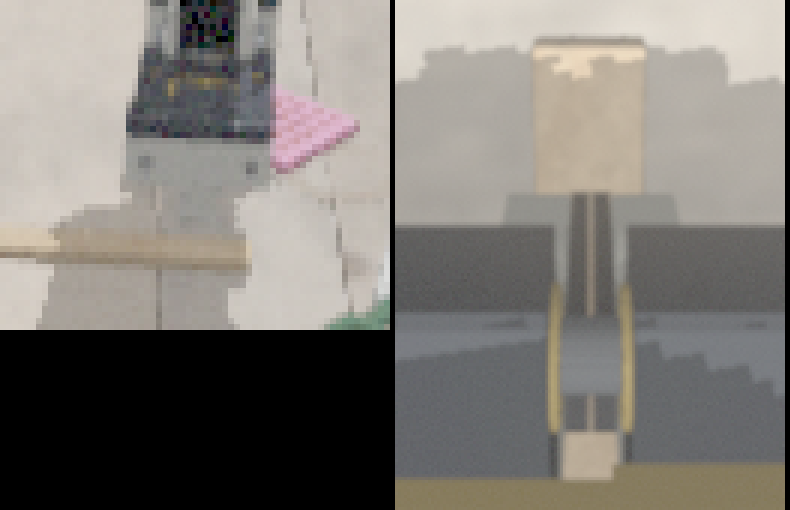

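The fingertips closed just above the stick, so they reach less far than I assumed. I'll open and go down gradually, watching the force.

Call:
step_arm(steps=[[[0,0,0],0],[[0,0,0],0],[[0,0,0],0],[[0,0,0],0],[[0,0,0],0],[[0,0,0],0],[[0,0,0],0],[[0,0,0],0],[[0,0,0],0],[[0,0,0],0],[[0,0,0],0],[[0,0,0],0],[[0,0,0],0],[[0,0,0],0]], fingers=0)

```text
time_s: 13.17
tcp_pos: [0.3989, -0.2816, 0.0218]
eef_rot: [-70.2, 90.0, -79.7]
contact_force: [0.7, -0.2, -0.0]
gripper_width: 0.0858
```

```bash
python3 - <<'E'
from h import *
s=get_state();print(s["time_s"],s["tcp_pos"],s["gripper_width"],s["contact_force"])
g=lambda x:np.clip(255*(x/255.)**.5,0,255).astype(np.uint8)
im=capture("side");cv2.imwrite("pics/z5.png",cv2.resize(g(im[110:185,255:355]),None,fx=7,fy=7,interpolation=cv2.INTER_CUBIC))
E
```

```text
13.1667 [ 0.39891018 -0.28159915  0.02176475] 0.08578860655121794 [ 0.73831994 -0.15549691 -0.01182291]
```

View pics/z5.png

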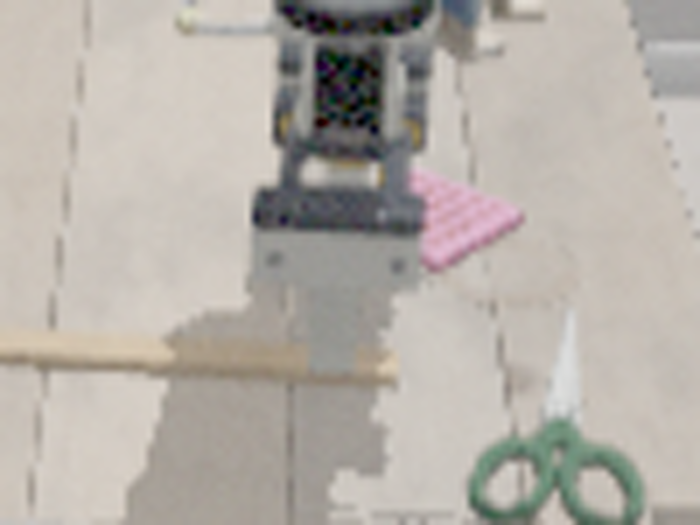

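Call:
step_arm(steps=[[[0.1,0,0],0],[[0.1,0,0],0],[[0,0,0],0]])

```text
time_s: 13.47
tcp_pos: [0.3986, -0.2815, 0.0173]
eef_rot: [168.7, 90.0, 159.2]
contact_force: [-0.8, -0.6, 0.2]
gripper_width: 0.0875
```

Call:
step_arm(steps=[[[0.1,0,0],0],[[0.05,0,0],0],[[0,0,0],0]])

```text
time_s: 13.72
tcp_pos: [0.3987, -0.2815, 0.0144]
eef_rot: [172.8, 90.0, 163.3]
contact_force: [0.4, -0.0, 0.5]
gripper_width: 0.0878
```

```bash
python3 - <<'E'
from h import *
s=get_state();print(s["time_s"],s["tcp_pos"],s["gripper_width"],s["contact_force"])
g=lambda x:np.clip(255*(x/255.)**.5,0,255).astype(np.uint8)
im=capture("side");A=cv2.resize(g(im[125:175,270:340]),None,fx=6,fy=6,interpolation=cv2.INTER_NEAREST)
im=capture("wrist");cv2.imwrite("pics/w6.png",g(im));cv2.imwrite("pics/z6.png",A)
E
```

```text
13.7167 [ 0.39868607 -0.2814999   0.01442817] 0.08777217996193089 [ 0.38591296 -0.00355241  0.51691917]
```

View pics/z6.png

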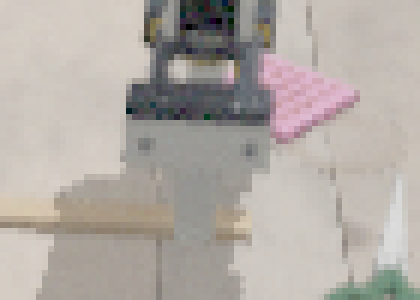

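View pics/w6.png

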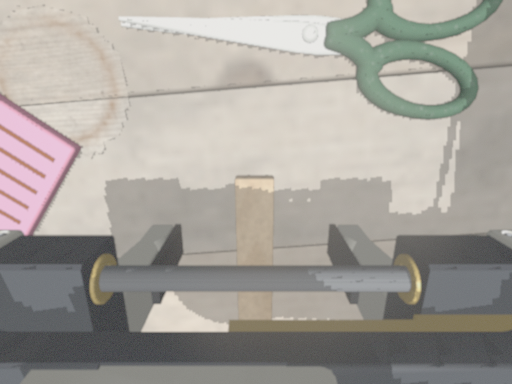

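Call:
step_arm(steps=[[[0.1,0,0],0],[[0,0,0],0],[[0,0,0],0]])

```text
time_s: 14.07
tcp_pos: [0.3988, -0.2816, 0.0127]
eef_rot: [174.4, 90.0, 165.0]
contact_force: [-0.2, 0.4, 0.2]
gripper_width: 0.0876
```

Call:
step_arm(steps=[[[0.1,0,0],0],[[0,0,0],0],[[0,0,0],0]])

```text
time_s: 14.32
tcp_pos: [0.3988, -0.2816, 0.0107]
eef_rot: [179.3, 90.0, 169.8]
contact_force: [-1.1, 0.4, 0.4]
gripper_width: 0.0877
```

```bash
python3 - <<'E'
from h import *
ms=camera_model("side")
for y in(-.24,-.235,-.22):
  for z in(0,.01,.02,.03):print(y,z,proj(ms,(.4,y,z)))
s=get_state();print(s["tcp_pos"],s["contact_force"])
E
```

```text
-0.24 0 [302.68128173 169.14340774]
-0.24 0.01 [302.82608776 166.71364333]
-0.24 0.02 [302.97219389 164.26206389]
-0.24 0.03 [303.11961771 161.7883743 ]
-0.235 0 [302.84919238 169.91092753]
-0.235 0.01 [302.995211  167.4768888]
-0.235 0.02 [303.14254479 165.02092696]
-0.235 0.03 [303.29121161 162.54274447]
-0.22 0 [303.35935482 172.24288068]
-0.22 0.01 [303.50908698 169.79598759]
-0.22 0.02 [303.66018078 167.32684269]
-0.22 0.03 [303.8126549  164.83514105]
[ 0.39879496 -0.28157049  0.01065751] [-1.055032    0.35639163  0.35370549]
```

Call:
step_arm(steps=[[[0.1,0,0],0],[[0,0,0],0]])

```text
time_s: 14.48
tcp_pos: [0.3988, -0.2815, 0.0085]
eef_rot: [161.7, 90.0, 152.2]
contact_force: [1.3, -0.1, -0.0]
gripper_width: 0.0875
```

Call:
step_arm(steps=[[[0.1,0,0],0],[[0,0,0],0]])

```text
time_s: 14.65
tcp_pos: [0.3987, -0.2815, 0.0064]
eef_rot: [168.4, 90.0, 158.9]
contact_force: [-0.2, -0.0, 0.1]
gripper_width: 0.0878
```

```bash
python3 - <<'E'
from h import *
s=get_state();print(s["time_s"],s["tcp_pos"],s["gripper_width"],s["contact_force"])
g=lambda x:np.clip(255*(x/255.)**.5,0,255).astype(np.uint8)
im=capture("side");cv2.imwrite("pics/z7.png",cv2.resize(g(im[125:185,265:345]),None,fx=8,fy=8,interpolation=cv2.INTER_NEAREST))
E
```

```text
14.65 [ 0.39872792 -0.28151466  0.00642965] 0.08781883875989749 [-0.19399106 -0.02322057  0.13478923]
```

View pics/z7.png

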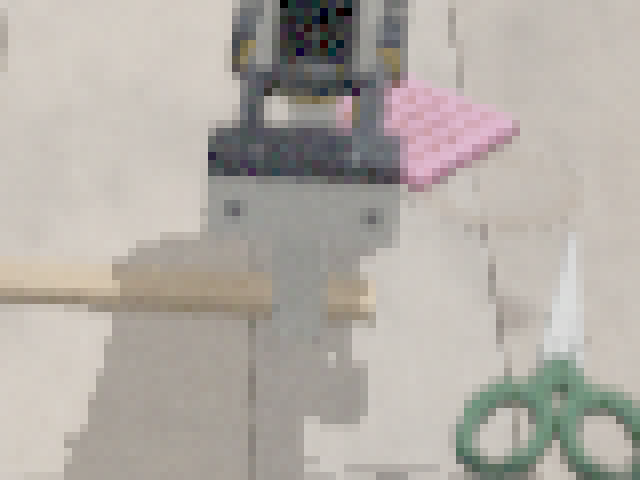

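Call:
step_arm(steps=[[[0.1,0,0],0],[[0,0,0],0]])

```text
time_s: 14.87
tcp_pos: [0.3988, -0.2815, 0.0045]
eef_rot: [168.7, 90.0, 159.2]
contact_force: [0.6, -0.1, -0.2]
gripper_width: 0.0875
```

Call:
step_arm(steps=[[[0.08,0,0],0],[[0,0,0],0]])

```text
time_s: 15.03
tcp_pos: [0.3988, -0.2815, 0.0029]
eef_rot: [171.0, 90.0, 161.5]
contact_force: [-0.3, 0.2, 1.0]
gripper_width: 0.0875
```

Call:
step_arm(steps=[[[0.05,0,0],0],[[0,0,0],0]])

```text
time_s: 15.2
tcp_pos: [0.3988, -0.2816, 0.002]
eef_rot: [175.5, 90.0, 166.1]
contact_force: [0.6, 0.1, 0.3]
gripper_width: 0.0878
```

Call:
step_arm(steps=[[[0,0,0],0],[[0,0,0],0],[[0,0,0],0],[[0,0,0],0],[[0,0,0],0],[[0,0,0],0],[[0,0,0],0],[[0,0,0],0],[[0,0,0],0],[[0,0,0],0],[[0,0,0],0],[[0,0,0],0]], fingers=1, grip_force=50)

```text
time_s: 16.2
tcp_pos: [0.3989, -0.2816, 0.0022]
eef_rot: [130.2, 90.0, 120.7]
contact_force: [0.1, 0.7, -0.7]
gripper_width: 0.0136
```

```bash
python3 - <<'E'
from h import *
s=get_state();print(s["time_s"],s["tcp_pos"],s["gripper_width"],s["contact_force"],s["moment"])
g=lambda x:np.clip(255*(x/255.)**.5,0,255).astype(np.uint8)
im=capture("side");cv2.imwrite("pics/z8.png",cv2.resize(g(im[125:185,265:345]),None,fx=8,fy=8,interpolation=cv2.INTER_NEAREST))
E
```

```text
16.2 [ 0.39888878 -0.28159223  0.00215465] 0.013591905573094079 [ 0.11266875  0.72560949 -0.71194939] [-0.02694446 -0.02358721  0.04056704]
```

View pics/z8.png

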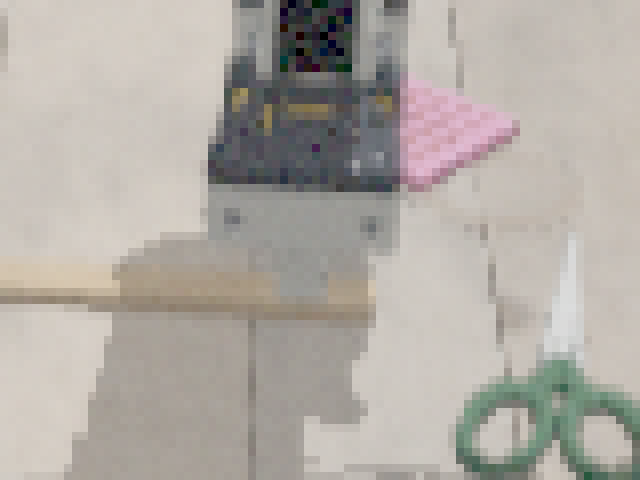

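The fingers again closed above the stick, at about 8–10 mm in the side view. The tips are really some 20–25 mm higher than the reading implies. I'll open and continue down by feel.

Call:
step_arm(steps=[[[0,0,0],0],[[0,0,0],0],[[0,0,0],0],[[0,0,0],0],[[0,0,0],0],[[0,0,0],0],[[0,0,0],0],[[0,0,0],0],[[0,0,0],0],[[0.05,0,0],0],[[0.05,0,0],0],[[0.05,0,0],0],[[0,0,0],0]], fingers=0)

```text
time_s: 17.33
tcp_pos: [0.3987, -0.2815, -0.0011]
eef_rot: [171.9, 90.0, 162.4]
contact_force: [-1.3, 0.6, 0.2]
gripper_width: 0.0863
```

Call:
step_arm(steps=[[[0.05,0,0],0],[[0.05,0,0],0],[[0,0,0],0]])

```text
time_s: 17.58
tcp_pos: [0.3988, -0.2815, -0.0031]
eef_rot: [168.2, 90.0, 158.7]
contact_force: [0.1, -0.3, -0.6]
gripper_width: 0.0877
```

Call:
step_arm(steps=[[[0.05,0,0],0],[[0.05,0,0],0],[[0,0,0],0]])

```text
time_s: 17.83
tcp_pos: [0.3988, -0.2816, -0.005]
eef_rot: [173.4, 90.0, 163.9]
contact_force: [0.3, 0.4, 0.5]
gripper_width: 0.0878
```

```bash
python3 - <<'E'
from h import *
s=get_state();print(s["time_s"],s["tcp_pos"],s["gripper_width"],s["contact_force"],s["moment"])
g=lambda x:np.clip(255*(x/255.)**.5,0,255).astype(np.uint8)
im=capture("side");A=cv2.resize(g(im[125:185,265:345]),None,fx=5,fy=5,interpolation=cv2.INTER_NEAREST)
B=capture("wrist")
o=np.zeros((384,400+512,3),np.uint8);o[:300,:400]=A;o[:,400:]=g(B);cv2.imwrite("pics/z9.png",cv2.resize(o,None,fx=.85,fy=.85))
cv2.imwrite("pics/w9.png",B)
E
```

```text
17.8333 [ 0.3987514  -0.28155189 -0.00504848] 0.0878488009517811 [0.29028247 0.4127772  0.53949087] [-0.01840235 -0.03489317 -0.03121527]
```

View pics/z9.png

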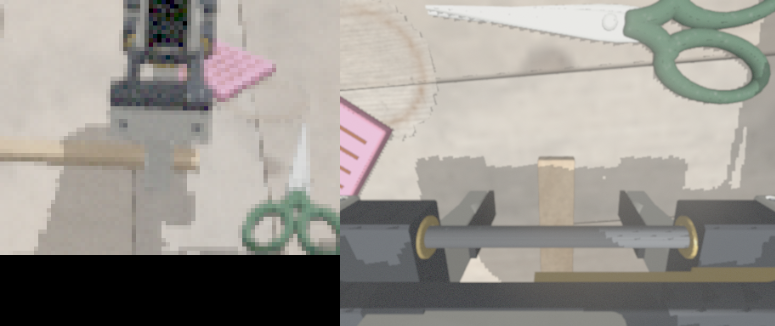

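Call:
step_arm(steps=[[[0.05,0,0],0],[[0.05,0,0],0]])

```text
time_s: 18.1
tcp_pos: [0.399, -0.2816, -0.0068]
eef_rot: [-3.6, 90.0, -13.1]
contact_force: [-0.4, -0.0, -0.7]
gripper_width: 0.0876
```

Call:
step_arm(steps=[[[0.05,0,0],0],[[0,0,0],0]])

```text
time_s: 18.27
tcp_pos: [0.3987, -0.2815, -0.0081]
eef_rot: [170.2, 90.0, 160.7]
contact_force: [-0.1, 0.8, -0.5]
gripper_width: 0.0876
```

Call:
step_arm(steps=[[[0.05,0,0],0],[[0,0,0],0]])

```text
time_s: 18.43
tcp_pos: [0.3988, -0.2816, -0.009]
eef_rot: [173.5, 90.0, 164.0]
contact_force: [-0.7, -0.5, 0.2]
gripper_width: 0.0876
```

Call:
step_arm(steps=[[[0,0,0],0],[[0,0,0],0],[[0,0,0],0],[[0,0,0],0],[[0,0,0],0],[[0,0,0],0],[[0,0,0],0],[[0,0,0],0],[[0,0,0],0],[[0,0,0],0],[[0,0,0],0]], fingers=1, grip_force=50)

```text
time_s: 19.35
tcp_pos: [0.3989, -0.2816, -0.0088]
eef_rot: [6.5, 90.0, -2.9]
contact_force: [-0.0, -0.6, 0.3]
gripper_width: 0.0243
```

Call:
step_arm(steps=[[[0,0,0],0],[[0,0,0],0]])

```text
time_s: 19.52
tcp_pos: [0.3989, -0.2816, -0.0088]
eef_rot: [-129.8, 90.0, -139.3]
contact_force: [0.0, -0.2, -0.2]
gripper_width: 0.0241
```

Width is holding at 24 mm, so the stick is gripped. Lifting and checking.

Call:
step_arm(steps=[[[-0.2,0,0],0],[[-0.4,0,0],0],[[-0.6,0,0],0],[[-0.8,0,0],0],[[-0.8,0,0],0],[[-0.8,0,0],0],[[-0.8,0,0],0],[[-0.6,0,0],0]])

```text
time_s: 20.18
tcp_pos: [0.3992, -0.2817, 0.0933]
eef_rot: [-8.9, 89.9, -18.4]
contact_force: [-0.3, -0.3, -1.1]
gripper_width: 0.0242
```

```bash
python3 - <<'E'
from h import *
s=get_state();print(s["time_s"],s["tcp_pos"],s["gripper_width"],s["contact_force"],s["moment"])
im=capture("side");cv2.imwrite("pics/s10.png",im)
E
```

```text
20.1833 [ 0.39918201 -0.2817183   0.09327054] 0.024152856091736778 [-0.31219569 -0.34064382 -1.12386803] [-0.0801374   0.00826998 -0.01799359]
```

View pics/s10.png

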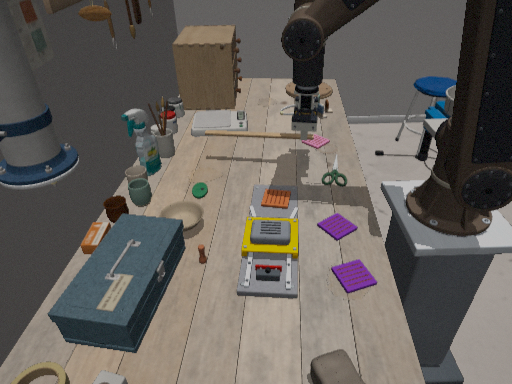

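The stick is lifted and level: in the side view it spans (205,133) to about (310,137), with its shadow below. Translating, then rotating it into line.

Call:
step_arm(steps=[[[-0.2,-0.6,0.4],0],[[-0.2,-0.8,0.5],0],[[-0.2,-0.9,0.6],0],[[-0.2,-0.9,0.6],0],[[0,-0.9,0.6],0],[[0,-0.9,0.6],0],[[0,-0.9,0.6],0],[[0,-0.8,0.5],0],[[0,-0.7,0.34],0],[[0,0,0],0]])

```text
time_s: 21.07
tcp_pos: [0.4685, -0.4454, 0.1068]
eef_rot: [-121.1, 90.0, -130.6]
contact_force: [-0.5, 0.4, -0.6]
gripper_width: 0.0239
```

Call:
step_arm(steps=[[[0,0,0],-0.4],[[0,0,0],-0.8],[[0,0,0],-0.9],[[0,0,0],-0.9],[[0,0,0],-0.9],[[0,0,0],-0.9],[[0,0,0],-0.9],[[0,0,0],-0.9],[[0,0,0],-0.9],[[0,0,0],-0.9],[[0,0,0],-0.9],[[0,0,0],-0.9],[[0,0,0],-0.9],[[0,0,0],-0.9],[[0,0,0],-0.9],[[0,0,0],-0.9],[[0,0,0],-0.8],[[0,0,0],-0.6],[[0,0,0],-0.4],[[0,0,0],0]])

```text
time_s: 22.73
tcp_pos: [0.4678, -0.4427, 0.1074]
eef_rot: [8.1, 90.0, 92.4]
contact_force: [0.0, -0.3, -1.4]
gripper_width: 0.024
```

```bash
python3 - <<'E'
from h import *
s=get_state();print(s["time_s"],s["tcp_pos"],s["gripper_width"],s["contact_force"],s["moment"]);R=R_of(s);print(np.degrees(np.arctan2(R[1,2],R[0,2])))
O=np.array([.522,.074]);f=np.array([np.cos(np.radians(84)),np.sin(np.radians(84))]);n=np.array([-f[1],f[0]])
d=s["tcp_pos"][:2]-O;print("sander",d@f,d@n)
im=capture("side");cv2.imwrite("pics/s11.png",cv2.resize(im[80:305,190:340],None,fx=2.6,fy=2.6,interpolation=cv2.INTER_CUBIC))
im=capture("top");cv2.imwrite("pics/t11.png",cv2.resize(im[140:290,130:400],None,fx=2.9,fy=2.9,interpolation=cv2.INTER_CUBIC))
cv2.imwrite("pics/t11r.png",im)
E
```

```text
22.7333 [ 0.46782715 -0.44269941  0.10741818] 0.024035454129494416 [ 0.01879904 -0.26546143 -1.36893482] [-0.03047369  0.11619857  0.05592549]
84.24485287200541
sander -0.519531478548389 -0.00013371404979206958
```

View pics/s11.png

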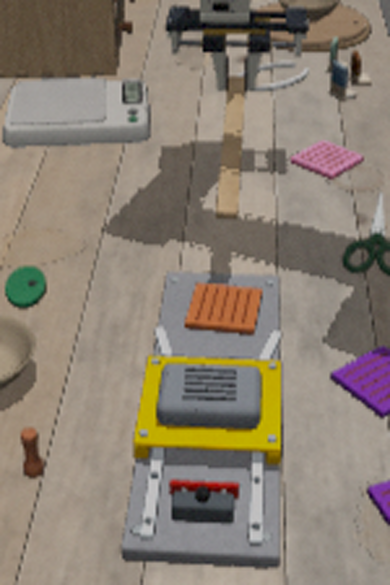

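View pics/t11.png

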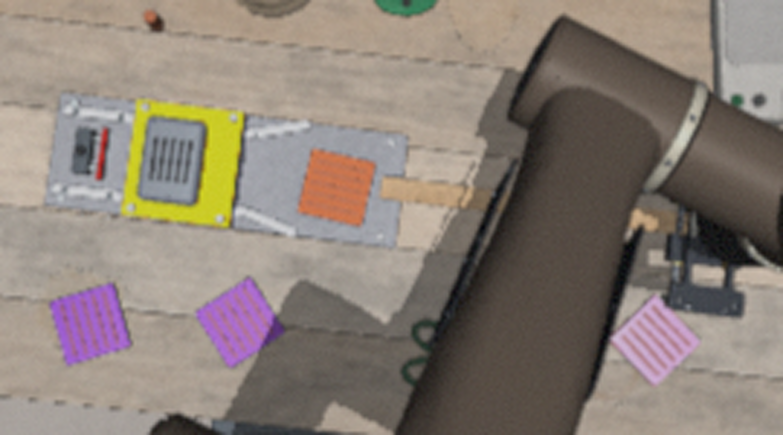

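```bash
python3 - <<'E'
from h import *
m=camera_model("top");ms=camera_model("side")
a=((380+.5)/2.9-.5+130,(188+.5)/2.9-.5+140);b=((227.5+.5)/2.6-.5+190,(208+.5)/2.6-.5+80)
c1,d1=ray(m,a);c2,d2=ray(ms,b)
A=np.stack([d1,-d2],1);t=np.linalg.lstsq(A,c2-c1,rcond=None)[0];p=c1+d1*t[0];q=c2+d2*t[1];print(p,q,np.linalg.norm(p-q))
O=np.array([.522,.074]);f=np.array([np.cos(np.radians(84)),np.sin(np.radians(84))]);n=np.array([-f[1],f[0]])
for z in(.10,.116,.126):
  P=onz(m,a,z);print(z,P,(P[:2]-O)@f,(P[:2]-O)@n, onz(ms,b,z))
tip=np.array([.4678,-.4427])+.345*np.array([np.cos(np.radians(84.1)),np.sin(np.radians(84.1))]);print("exp tip",tip,(tip-O)@f,(tip-O)@n)
# yellow/mouth check: guard corner top-view mouth edge
E
```

```text
[ 0.49801388 -0.09784754  0.12612377] [ 0.49923885 -0.09797246  0.12619439] 0.001233354275626368
0.1 [ 0.4994594  -0.09844254  0.1       ] -0.1738540167107168 0.004391967872771644 [ 0.49629393 -0.1416619   0.1       ]
0.116 [ 0.49857406 -0.09807812  0.116     ] -0.17358413610058784 0.005310548016367337 [ 0.49809274 -0.11497561  0.116     ]
0.126 [ 0.49802072 -0.09785036  0.126     ] -0.17341546071925726 0.0058846606061146245 [ 0.499217   -0.09829668  0.126     ]
exp tip [ 0.50326343 -0.09952753] -0.17453543151080939 0.0004953680447987881
```

Triangulated, the stick tip is at height 0.126 m, as expected, at sander x −173 mm. It is 5 mm to one side, so I'll correct the yaw slightly and go down behind the tile.

Call:
step_arm(steps=[[[0,0,0],0.14],[[0.4,0,-0.2],0],[[0.7,0,0],0],[[0.8,0,0],0],[[0.8,0,0],0],[[0.8,0,0],0],[[0.6,0,0],0],[[0.3,0,0],0],[[0.2,0,0],0],[[0.1,0,0],0],[[0,0,0],0]])

```text
time_s: 23.75
tcp_pos: [0.4677, -0.4473, 0.0132]
eef_rot: [-131.5, 90.0, -48.2]
contact_force: [-0.6, 0.4, -0.3]
gripper_width: 0.024
```

```bash
python3 - <<'E'
from h import *
s=get_state();print(s["time_s"],s["tcp_pos"],s["gripper_width"],s["contact_force"],s["moment"])
im=capture("side");cv2.imwrite("pics/s12.png",cv2.resize(im[120:220,230:330],None,fx=6,fy=6,interpolation=cv2.INTER_CUBIC))
im=capture("top");cv2.imwrite("pics/t12.png",cv2.resize(im[160:260,130:300],None,fx=4.5,fy=4.5,interpolation=cv2.INTER_CUBIC))
E
```

```text
23.75 [ 0.46773142 -0.44728667  0.01319844] 0.02397927856903006 [-0.58070182  0.38121472 -0.25747836] [-0.06957755  0.09288615  0.0287535 ]
```

View pics/s12.png

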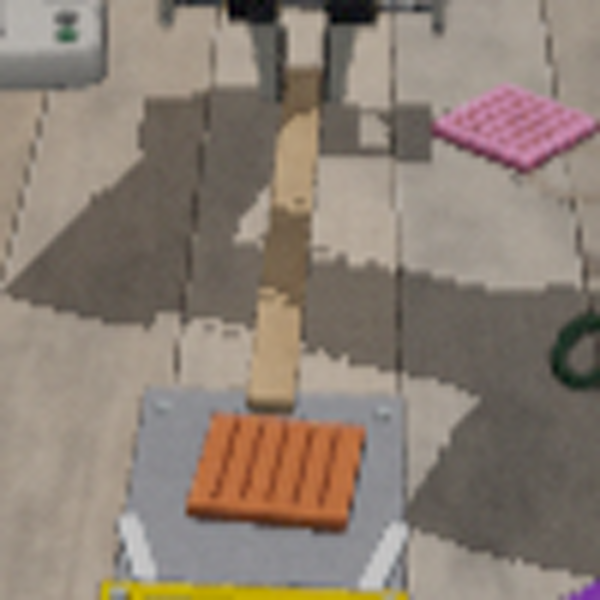

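View pics/t12.png

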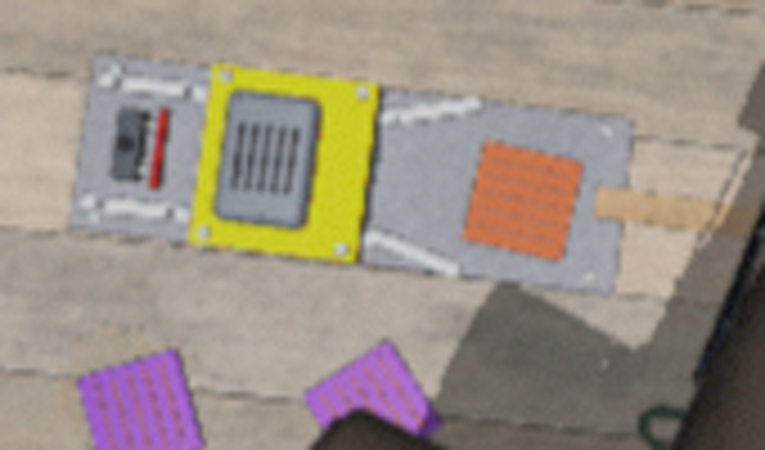

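The stick sits on the bed's centre line: tip at (597,202), tile rear edge about (575,210) in the zoomed top view. Making contact slowly first.

Call:
step_arm(steps=[[[0.07,0,0],0],[[0,0,0.12],0],[[0,0.002,0.12],0],[[0,0.002,0.12],0],[[0,0.002,0.12],0],[[0,0.002,0.12],0],[[0,0.002,0.12],0],[[0,0.002,0.12],0],[[0,0.002,0.12],0],[[0,0.002,0.12],0],[[0,0.002,0.12],0],[[0,0.002,0.12],0]])

```text
time_s: 24.85
tcp_pos: [0.4703, -0.4207, 0.0118]
eef_rot: [-117.3, 90.0, -34.0]
contact_force: [-0.6, -0.8, -0.4]
gripper_width: 0.0243
```

Call:
step_arm(steps=[[[0,0.002,0.15],0],[[0,0.002,0.15],0],[[0,0.002,0.15],0],[[0,0.002,0.15],0],[[0,0.002,0.15],0],[[0,0.002,0.15],0],[[0,0.002,0.15],0],[[0,0.002,0.15],0],[[0,0.002,0.15],0],[[0,0.002,0.15],0]])

```text
time_s: 25.68
tcp_pos: [0.4735, -0.3907, 0.0118]
eef_rot: [-94.3, 90.0, -11.0]
contact_force: [-0.7, -0.8, -0.4]
gripper_width: 0.0241
```

```bash
python3 - <<'E'
from h import *
s=get_state();print(s["time_s"],s["tcp_pos"],s["gripper_width"],s["contact_force"],s["moment"])
im=capture("side");cv2.imwrite("pics/s13.png",cv2.resize(im[120:220,230:330],None,fx=5,fy=5,interpolation=cv2.INTER_CUBIC))
im=capture("top");cv2.imwrite("pics/t13.png",cv2.resize(im[160:260,130:300],None,fx=4.5,fy=4.5,interpolation=cv2.INTER_CUBIC))
O=np.array([.522,.074]);f=np.array([np.cos(np.radians(84)),np.sin(np.radians(84))]);n=np.array([-f[1],f[0]])
d=s["tcp_pos"][:2]-O;print("sander",d@f,d@n)
E
```

```text
25.6833 [ 0.47346598 -0.39071869  0.01179115] 0.024051600482952108 [-0.74012638 -0.8375005  -0.3928086 ] [-0.29733393  0.09316194 -0.01600375]
sander -0.46724609486350666 -0.00030818272303847057
```

View pics/s13.png

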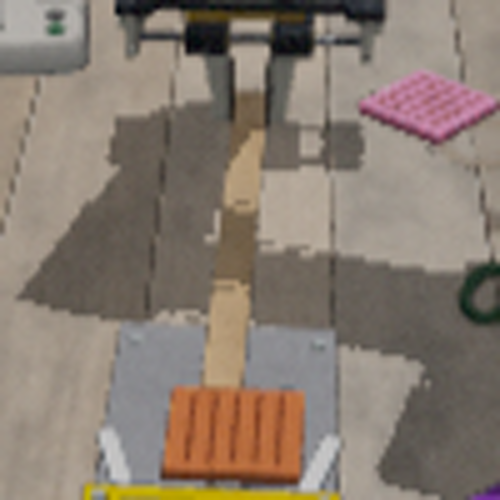

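View pics/t13.png

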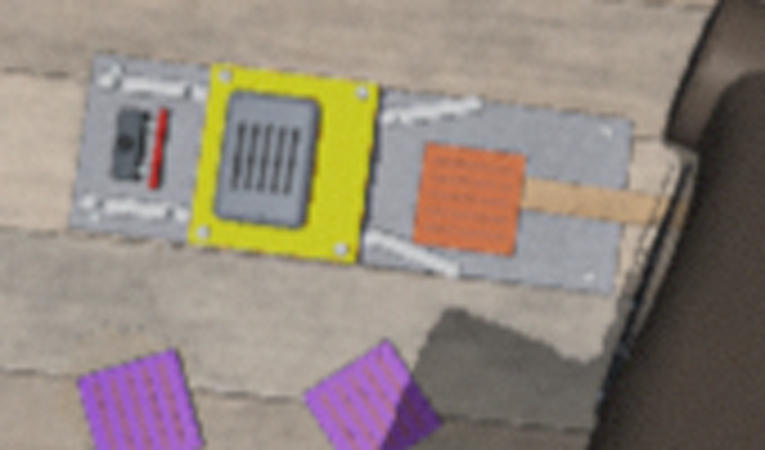

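The tile has turned flush with the stick: centre at (470,199) zoomed, about 8 mm toward the near rail, which will steer it. Pushing into the throat.

Call:
step_arm(steps=[[[0,0.002,0.15],0],[[0,0.002,0.15],0],[[0,0.002,0.15],0],[[0,0.002,0.15],0],[[0,0.002,0.15],0],[[0,0.002,0.15],0]])

```text
time_s: 26.28
tcp_pos: [0.4755, -0.373, 0.0119]
eef_rot: [-107.4, 90.0, -24.1]
contact_force: [0.9, -1.2, -0.9]
gripper_width: 0.0243
```

Call:
step_arm(steps=[[[0,0.002,0.15],0],[[0,0.002,0.15],0],[[0,0.002,0.15],0],[[0,0.002,0.15],0],[[0,0.002,0.15],0],[[0,0.002,0.15],0]])

```text
time_s: 26.78
tcp_pos: [0.4788, -0.356, 0.0125]
eef_rot: [-107.9, 89.8, -24.7]
contact_force: [3.3, -7.4, -0.2]
gripper_width: 0.0237
```

```bash
python3 - <<'E'
from h import *
s=get_state();print(s["time_s"],s["tcp_pos"],s["gripper_width"],s["contact_force"],s["moment"])
im=capture("side");cv2.imwrite("pics/s14.png",cv2.resize(im[120:220,230:330],None,fx=5,fy=5,interpolation=cv2.INTER_CUBIC))
im=capture("top");cv2.imwrite("pics/t14.png",cv2.resize(im[160:260,130:300],None,fx=4.5,fy=4.5,interpolation=cv2.INTER_CUBIC))
O=np.array([.522,.074]);f=np.array([np.cos(np.radians(84)),np.sin(np.radians(84))]);n=np.array([-f[1],f[0]])
d=s["tcp_pos"][:2]-O;print("sander",d@f,d@n)
E
```

```text
26.7833 [ 0.47878742 -0.3560041   0.01246915] 0.023730816894768778 [ 3.25889863 -7.35751027 -0.15634252] [-2.56031571 -1.15827781 -1.504813  ]
sander -0.4321654369109567 -0.0019718068467881687
```

View pics/t14.png

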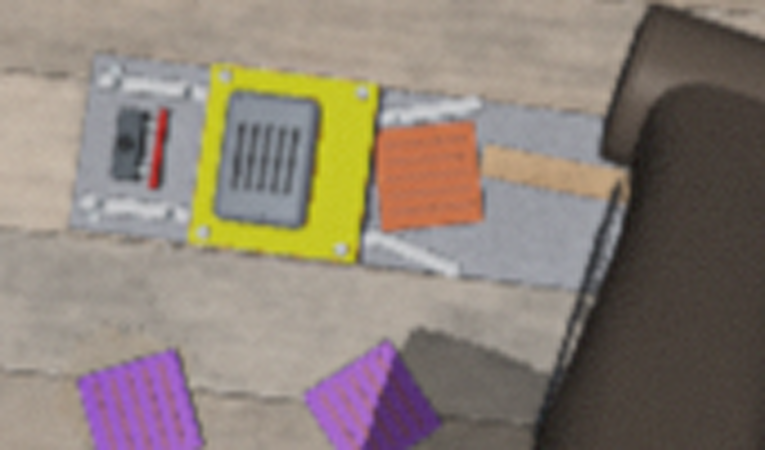

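View pics/s14.png

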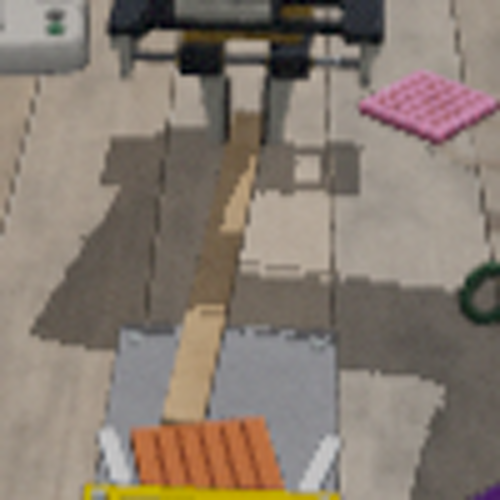

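The tile has yawed about 10° and its front corner is against the far rail, at (378,128) zoomed. The push is 7 N and the stick has swung slightly. Backing off to push on the nearer part of its rear edge and square it.

Call:
step_arm(steps=[[[0,0,-0.2],0],[[0,0,-0.2],0],[[0,0,-0.2],0],[[0,0,-0.2],0],[[0,0,0],0]])

```text
time_s: 27.3
tcp_pos: [0.4743, -0.3713, 0.0113]
eef_rot: [73.7, 89.9, 157.0]
contact_force: [-0.3, 0.2, -0.5]
gripper_width: 0.024
```

```bash
cat > look.py <<'E'
from h import *
import sys
k=sys.argv[1]
s=get_state();print(s["time_s"],s["tcp_pos"],s["gripper_width"],s["contact_force"],s["moment"]);R=R_of(s);print("yaw",np.degrees(np.arctan2(R[1,2],R[0,2])))
O=np.array([.522,.074]);f=np.array([np.cos(np.radians(84)),np.sin(np.radians(84))]);n=np.array([-f[1],f[0]])
d=s["tcp_pos"][:2]-O;print("sander",d@f,d@n)
im=capture("top");m=camera_model("top")
cv2.imwrite(f"pics/t{k}.png",cv2.resize(im[160:260,130:300],None,fx=4.5,fy=4.5,interpolation=cv2.INTER_CUBIC))
def sd(c,z):
    q=np.array([onz(m,p[0],z)[:2]-O for p in c]);return np.stack([q@f,q@n],1).astype(np.float32)
for c in blobs(im,(4,150,90),(12,255,255),60):
    q=sd(c,.028)
    if -.3<q[:,0].mean()<.3 and abs(q[:,1].mean())<.1:
        r=cv2.minAreaRect(q);print("tile",np.round(r[0],4),np.round(r[1],4),round(r[2],1))
hsv=cv2.cvtColor(im,cv2.COLOR_BGR2HSV)
a=cv2.inRange(hsv,np.array((13,72,100)),np.array((20,140,255)));a[:175]=0;a[225:]=0;a[:,:200]=0;a[:,300:]=0
cs,_=cv2.findContours(a,cv2.RETR_EXTERNAL,cv2.CHAIN_APPROX_NONE)
for c in cs:
    if cv2.contourArea(c)>40:
        q=sd(c,.031);r=cv2.minAreaRect(q);x0=q[:,0].max();w=q[q[:,0]>x0-.012]
        v=cv2.fitLine(q,cv2.DIST_L2,0,.01,.01).ravel();print("stick tip x",x0,"tip lat",w[:,1].mean(),"ang",np.degrees(np.arctan2(v[1]*np.sign(v[0]),abs(v[0]))),np.round(r[1],3))
E
python3 look.py 15
```

```text
27.3 [ 0.47429779 -0.37125882  0.01126887] 0.024011743783917967 [-0.25709572  0.18161099 -0.50012374] [-0.03616787  0.1346261   0.10167219]
yaw 83.29715303186576
sander -0.44780588074084676 0.0008986699327943819
tile [-0.0546  0.0014] [0.074  0.0724] 1.9
stick tip x -0.10462278 tip lat 0.0008547108 ang -0.41542086 [0.021 0.106]
```

View pics/t15.png

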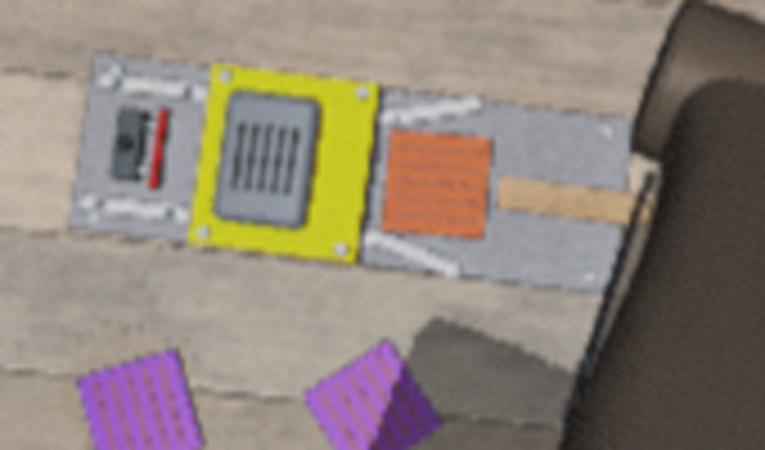

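Backing off released it: the tile is laterally centred (1 mm) and still about 4–6° yawed. I'll push 10 mm to the near side to square it.

Call:
step_arm(steps=[[[0,0.25,0],0],[[0,0.25,0],0],[[0,0,0.1],0],[[0,0,0.1],0],[[0,0,0.1],0],[[0,0,0.1],0],[[0,0,0.1],0],[[0,0,0.1],0],[[0,0,0],0]])

```text
time_s: 28.1
tcp_pos: [0.4668, -0.3576, 0.0118]
eef_rot: [29.2, 90.0, 112.5]
contact_force: [-0.2, -0.3, -0.6]
gripper_width: 0.0239
```

```bash
python3 look.py 16
```

```text
28.1 [ 0.46683023 -0.35759503  0.01175928] 0.023850833446229187 [-0.24732139 -0.30532174 -0.59797068] [-0.00818266  0.12595096 -0.01500313]
yaw 83.30989674541001
sander -0.4349975214147606 0.009753579900989521
tile [-0.0496 -0.0002] [0.0727 0.0736] 90.0
stick tip x -0.08950788 tip lat 0.009410341 ang -1.3873127 [0.022 0.119]
```

View pics/t16.png

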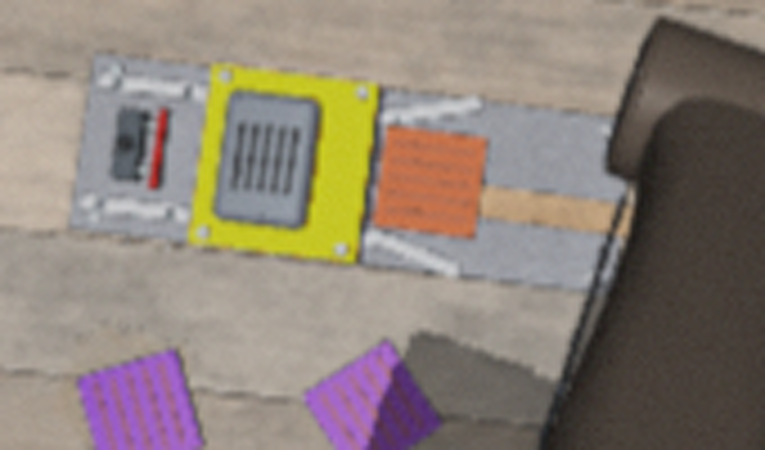

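The tile is now square and centred: centre (−50, 0) mm, yaw about 0. Re-centring the stick and pushing on.

Call:
step_arm(steps=[[[0,0,-0.2],0],[[0,-0.25,0],0],[[0,-0.22,0],0],[[0,0.002,0.1],0],[[0,0.002,0.1],0],[[0,0.002,0.1],0],[[0,0.002,0.1],0],[[0,0.002,0.1],0],[[0,0.002,0.1],0],[[0,0.002,0.1],0],[[0,0.002,0.1],0],[[0,0.002,0.1],0],[[0,0,0],0]])

```text
time_s: 29.23
tcp_pos: [0.4773, -0.3447, 0.0118]
eef_rot: [18.8, 90.0, 102.1]
contact_force: [-0.7, -0.4, -1.4]
gripper_width: 0.024
```

Call:
step_arm(steps=[[[0,0.002,0.12],0],[[0,0.002,0.12],0],[[0,0.002,0.12],0],[[0,0.002,0.12],0],[[0,0.002,0.12],0]])

```text
time_s: 29.65
tcp_pos: [0.4785, -0.333, 0.0118]
eef_rot: [90.0, 90.0, 173.3]
contact_force: [0.0, -0.4, -0.8]
gripper_width: 0.0245
```

```bash
python3 look.py 17
```

```text
29.65 [ 0.47854279 -0.33298263  0.01176156] 0.024487689659825108 [ 0.03647064 -0.38131624 -0.80781528] [-0.2615203   0.08290559  0.02354047]
yaw 83.29142842884308
sander -0.40929565612088264 0.0006778758802297437
tile [-0.0332 -0.    ] [0.0556 0.0725] 0.7
stick tip x -0.06345048 tip lat 0.0010688939 ang -0.017073514 [0.021 0.109]
```

View pics/t17.png

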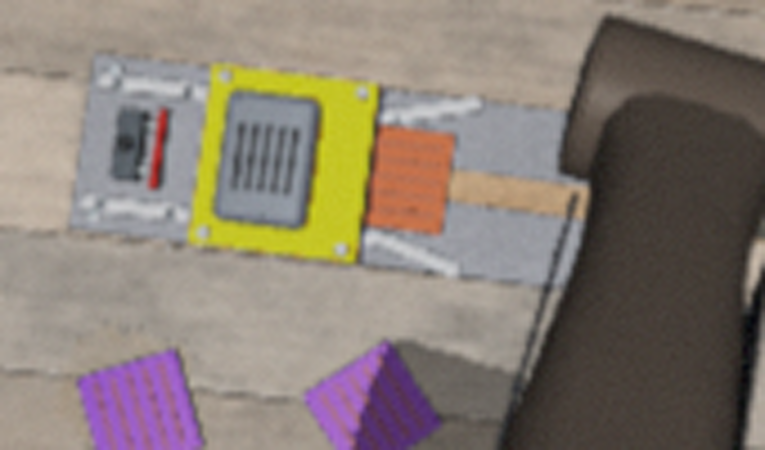

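Tile is in the parallel rails, square, with low force. Continuing toward the hold-down bar.

Call:
step_arm(steps=[[[0,0.002,0.15],0],[[0,0.002,0.15],0],[[0,0.002,0.15],0],[[0,0.002,0.15],0],[[0,0.002,0.15],0],[[0,0.002,0.15],0],[[0,0.002,0.15],0],[[0,0.002,0.15],0],[[0,0.002,0.15],0],[[0,0.002,0.15],0],[[0,0.002,0.15],0],[[0,0.002,0.15],0]])

```text
time_s: 30.7
tcp_pos: [0.4823, -0.2971, 0.0118]
eef_rot: [-93.8, 90.0, -10.5]
contact_force: [0.3, 0.1, -0.1]
gripper_width: 0.0237
```

Call:
step_arm(steps=[[[0,0.002,0.15],0],[[0,0.002,0.15],0],[[0,0.002,0.15],0],[[0,0.002,0.15],0],[[0,0.002,0.15],0],[[0,0.002,0.15],0],[[0,0.002,0.15],0],[[0,0.002,0.15],0],[[0,0.002,0.15],0],[[0,0.002,0.15],0],[[0,0.002,0.15],0],[[0,0.002,0.15],0]])

```text
time_s: 31.7
tcp_pos: [0.486, -0.2613, 0.0118]
eef_rot: [-85.9, 90.0, -2.6]
contact_force: [0.1, -0.7, -0.2]
gripper_width: 0.0241
```

Call:
step_arm(steps=[[[0,0.002,0.12],0],[[0,0.002,0.12],0],[[0,0.002,0.12],0],[[0,0.002,0.12],0],[[0,0.002,0.12],0],[[0,0.002,0.12],0]])

```text
time_s: 32.2
tcp_pos: [0.4876, -0.2481, 0.0121]
eef_rot: [-169.1, 89.9, -85.8]
contact_force: [-1.0, -7.3, 0.1]
gripper_width: 0.024
```

```bash
python3 look.py 18; python3 - <<'E'
from h import *
im=capture("side");cv2.imwrite("pics/s18.png",cv2.resize(im[170:305,225:310],None,fx=4.4,fy=4.4,interpolation=cv2.INTER_CUBIC))
E
```

```text
32.2 [ 0.48756228 -0.24811078  0.01205028] 0.02402372836760641 [-0.99942295 -7.26149614  0.07739087] [-2.79395541  0.33703635 -0.07386072]
yaw 83.31317222880104
sander -0.32394594828749274 0.0005793187556664377
```

View pics/s18.png

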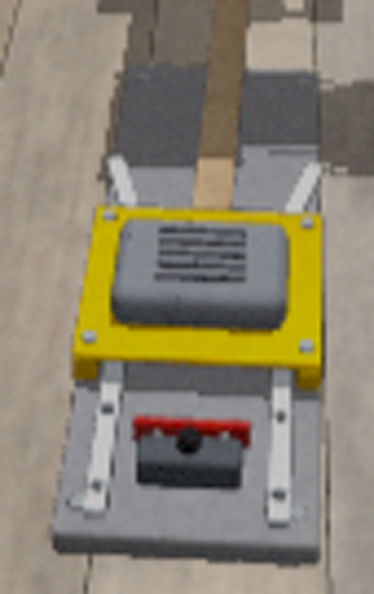

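View pics/t18.png

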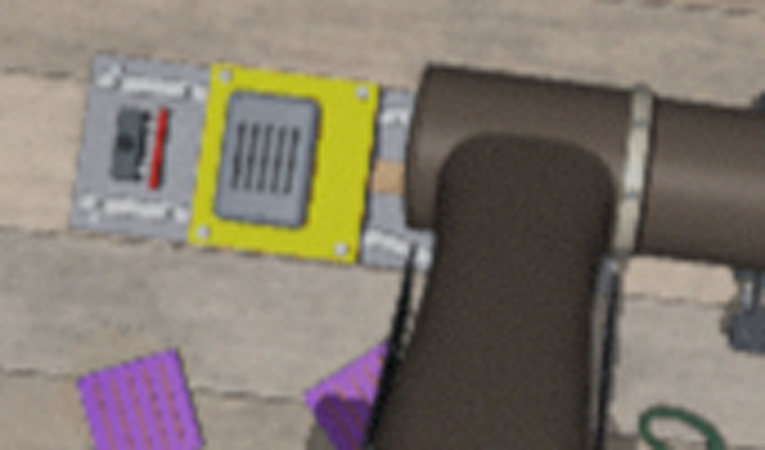

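The force rose to 7 N with the tile front at about x=102 mm, which matches the hold-down bar at 105. Continuing gently.

Call:
step_arm(steps=[[[0,0.001,0.08],0],[[0,0.001,0.08],0],[[0,0.001,0.08],0],[[0,0.001,0.08],0]])

```text
time_s: 32.63
tcp_pos: [0.4881, -0.2416, 0.0119]
eef_rot: [178.8, 89.9, -97.9]
contact_force: [-0.3, -6.4, -0.2]
gripper_width: 0.0242
```

Call:
step_arm(steps=[[[0,0.001,0.08],0],[[0,0.001,0.08],0],[[0,0.001,0.08],0],[[0,0.001,0.08],0],[[0,0.001,0.08],0],[[0,0.001,0.08],0]])

```text
time_s: 33.13
tcp_pos: [0.489, -0.232, 0.0119]
eef_rot: [172.5, 89.9, -104.2]
contact_force: [-1.5, -7.2, -1.0]
gripper_width: 0.0244
```

Call:
step_arm(steps=[[[0,0.001,0.08],0],[[0,0.001,0.08],0],[[0,0.001,0.08],0],[[0,0.001,0.08],0],[[0,0.001,0.08],0]])

```text
time_s: 33.55
tcp_pos: [0.4897, -0.2241, 0.0119]
eef_rot: [165.0, 89.9, -111.7]
contact_force: [-0.9, -6.2, -1.0]
gripper_width: 0.0243
```

```bash
python3 - <<'E'
from h import *
s=get_state();print(s["time_s"],s["tcp_pos"],s["contact_force"])
im=capture("side");cv2.imwrite("pics/s19.png",cv2.resize(im[230:305,235:310],None,fx=8,fy=8,interpolation=cv2.INTER_CUBIC))
O=np.array([.522,.074]);f=np.array([np.cos(np.radians(84)),np.sin(np.radians(84))]);n=np.array([-f[1],f[0]])
d=s["tcp_pos"][:2]-O;print("sander",d@f,d@n)
E
```

```text
33.55 [ 0.48974995 -0.22408789  0.01190405] [-0.88044489 -6.23104795 -1.01965141]
sander -0.2998259825668167 0.0009147123761402977
```

View pics/s19.png

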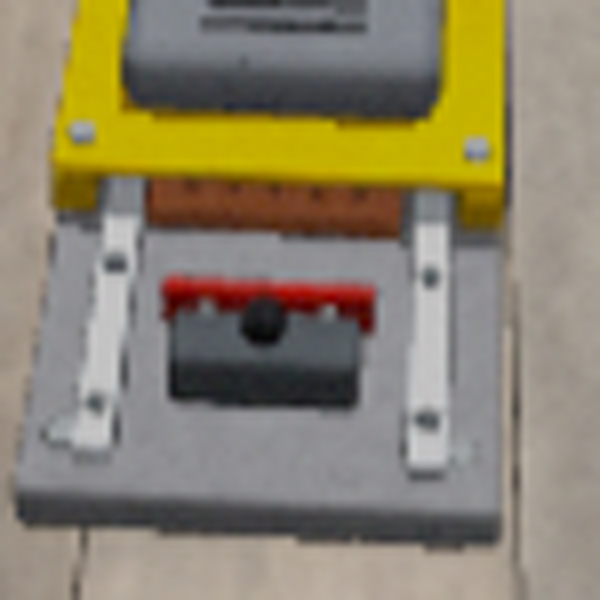

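```bash
python3 - <<'E'
from h import *
ms=camera_model("side");O=np.array([.522,.074]);f=np.array([np.cos(np.radians(84)),np.sin(np.radians(84))])
for nm,px,z in(("plate top back/front edge",(235+268/8-.5,230+280/8-.5),.0355),("tile front bottom",(235+275/8-.5,230+233/8-.5),.018),("tile front top",(235+275/8-.5,230+203/8-.5),.028)):
    p=onz(ms,px,z);print(nm,(p[:2]-O)@f)
E
```

```text
plate top back/front edge 0.16223091090052352
tile front bottom 0.12613821111267048
tile front top 0.12305901780915417
```

Call:
step_arm(steps=[[[0,0.001,0.07],0],[[0,0.001,0.07],0],[[0,0.001,0.07],0],[[0,0.001,0.07],0],[[0,0.001,0.07],0],[[0,0.001,0.07],0],[[0,0.001,0.07],0],[[0,0.001,0.07],0]])

```text
time_s: 34.27
tcp_pos: [0.4909, -0.2129, 0.0119]
eef_rot: [159.2, 89.9, -117.5]
contact_force: [-0.5, -7.8, -0.6]
gripper_width: 0.0239
```

Call:
step_arm(steps=[[[0,0.001,0.07],0],[[0,0.001,0.07],0],[[0,0.001,0.07],0],[[0,0.001,0.07],0],[[0,0.001,0.07],0],[[0,0.001,0.07],0],[[0,0.001,0.07],0],[[0,0.001,0.07],0]])

```text
time_s: 34.93
tcp_pos: [0.492, -0.2018, 0.0119]
eef_rot: [155.7, 89.9, -121.0]
contact_force: [-0.2, -6.5, -0.9]
gripper_width: 0.0242
```

Call:
step_arm(steps=[[[0,0,0.05],0],[[0,0.001,0.05],0],[[0,0,0.05],0],[[0,0.001,0.05],0]])

```text
time_s: 35.27
tcp_pos: [0.4923, -0.1978, 0.0118]
eef_rot: [150.0, 89.9, -126.7]
contact_force: [-0.9, -6.4, 0.3]
gripper_width: 0.0245
```

Call:
step_arm(steps=[[[0,0,0.05],0],[[0,0.001,0.05],0],[[0,0,0],0]])

```text
time_s: 35.52
tcp_pos: [0.4925, -0.1957, 0.0118]
eef_rot: [146.3, 89.9, -130.4]
contact_force: [-0.6, -4.9, -0.5]
gripper_width: 0.0241
```

```bash
cat > l2.py <<'E'
from h import *
import sys
s=get_state();print(s["time_s"],s["tcp_pos"],s["contact_force"])
im=capture("side");cv2.imwrite(f"pics/s{sys.argv[1]}.png",cv2.resize(im[230:305,235:310],None,fx=8,fy=8,interpolation=cv2.INTER_CUBIC))
O=np.array([.522,.074]);f=np.array([np.cos(np.radians(84)),np.sin(np.radians(84))]);n=np.array([-f[1],f[0]])
d=s["tcp_pos"][:2]-O;print("sander",d@f,d@n,"front",d@f+.346+.08,"push",-s["contact_force"][:2]@f)
E
python3 l2.py 20
```

```text
35.5167 [ 0.49251632 -0.19572417  0.01182013] [-0.59804063 -4.90813228 -0.52053548]
sander -0.2713284748146577 0.001128307545013981 front 0.15467152518534227 push 4.9437572880424465
```

View pics/s20.png

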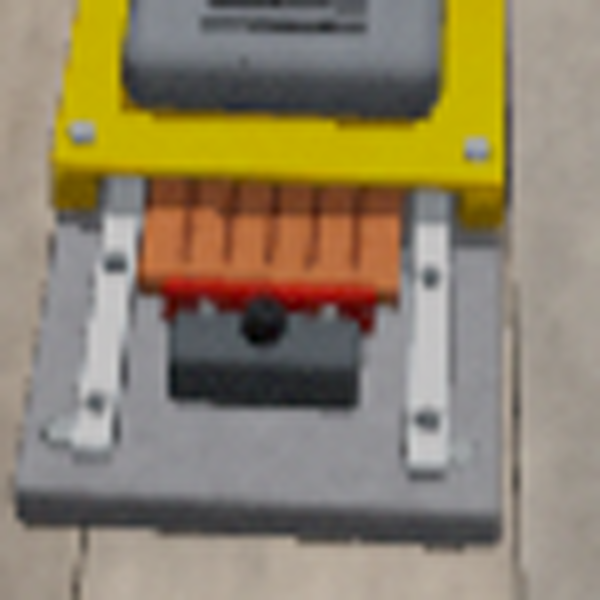

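The tile front is nearly at the plate. Feeling forward in small steps.

Call:
step_arm(steps=[[[0,0,0.05],0],[[0,0,0.05],0]])

```text
time_s: 35.73
tcp_pos: [0.4927, -0.1939, 0.0118]
eef_rot: [147.3, 89.9, -129.4]
contact_force: [-0.8, -6.8, -0.5]
gripper_width: 0.0243
```

Call:
step_arm(steps=[[[0,0,0.05],0],[[0,0,0.05],0]])

```text
time_s: 35.9
tcp_pos: [0.4929, -0.1919, 0.0118]
eef_rot: [144.4, 89.9, -132.3]
contact_force: [-0.3, -6.9, -0.6]
gripper_width: 0.0241
```

Call:
step_arm(steps=[[[0,0,0.05],0],[[0,0,0.05],0]])

```text
time_s: 36.07
tcp_pos: [0.4932, -0.1899, 0.0118]
eef_rot: [144.4, 89.9, -132.3]
contact_force: [-0.7, -7.2, -0.1]
gripper_width: 0.0235
```

Call:
step_arm(steps=[[[0,0,0.05],0],[[0,0,0.05],0]])

```text
time_s: 36.23
tcp_pos: [0.4933, -0.1882, 0.0118]
eef_rot: [147.1, 89.9, -129.6]
contact_force: [-1.1, -10.0, -0.7]
gripper_width: 0.0246
```

```bash
python3 l2.py 21
```

```text
36.2333 [ 0.49333065 -0.1881787   0.0118419 ] [ -1.13872911 -10.03770819  -0.74109008]
sander -0.2637392235444029 0.0011071629726891103 front 0.1622607764555971 push 10.101750182636126
```

View pics/s21.png

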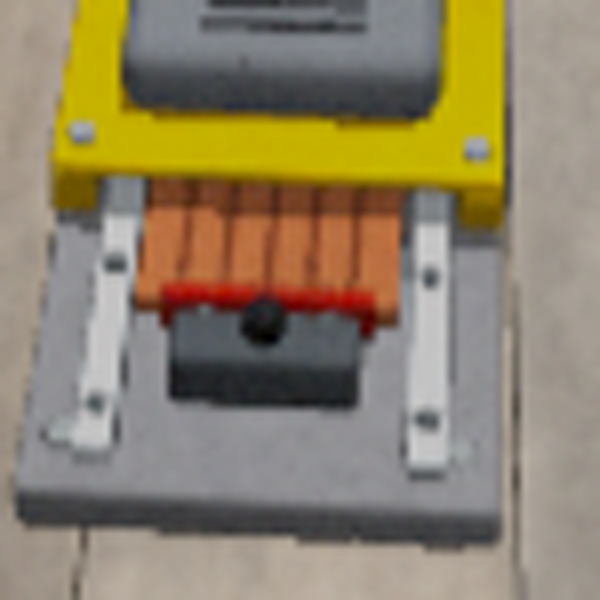

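Contact: push is 10.1 N against a 6.7 N drag, so the plate is about 2 mm in. Going a little further.

Call:
step_arm(steps=[[[0,0,0.05],0],[[0,0,0.05],0],[[0,0,0],0]])

```text
time_s: 36.53
tcp_pos: [0.4935, -0.1864, 0.0119]
eef_rot: [150.7, 89.9, -126.0]
contact_force: [-0.9, -10.8, -1.2]
gripper_width: 0.0243
```

```bash
python3 l2.py 22
```

```text
36.5333 [ 0.49351428 -0.18639444  0.01187825] [ -0.92495292 -10.84368268  -1.23334533]
sander -0.26194554079998494 0.0011110423505585783 front 0.16405445920001505 push 10.880963759495895
```

View pics/s22.png

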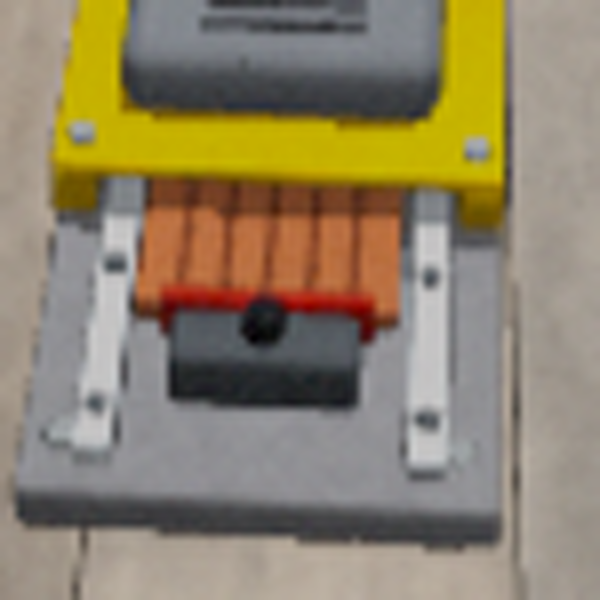

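By force (about 5–6 N over the drag), hand travel (about 3.7 mm past contact) and image (about 4 mm), the plate is about half-way in. Drawing the stick straight out.

Call:
step_arm(steps=[[[0,0,-0.05],0],[[0,-0.002,-0.1],0],[[0,-0.003,-0.2],0],[[0,-0.005,-0.35],0],[[0,-0.007,-0.5],0],[[0,-0.007,-0.5],0],[[0,-0.007,-0.5],0],[[0,-0.007,-0.5],0],[[0,-0.007,-0.5],0],[[0,-0.007,-0.5],0],[[0,-0.007,-0.5],0],[[0,-0.007,-0.5],0],[[0,-0.007,-0.5],0],[[0,-0.007,-0.5],0],[[0,-0.007,-0.5],0],[[0,-0.007,-0.4],0],[[0,-0.003,-0.2],0],[[0,0,0],0]])

```text
time_s: 38.08
tcp_pos: [0.4799, -0.3214, 0.0117]
eef_rot: [123.7, 90.0, -153.1]
contact_force: [0.0, -0.3, -0.2]
gripper_width: 0.024
```

```bash
python3 l2.py 23; python3 look.py 23
```

```text
38.0833 [ 0.4799218  -0.32140083  0.01166172] [ 0.01948917 -0.34809175 -0.22175057]
sander -0.3976331528683653 0.0005170466821802997 front 0.028366847131634662 push 0.34414769264381473
38.1333 [ 0.47995821 -0.32089763  0.01166947] 0.024457376002480942 [-0.2063261   0.37701348  0.05679364] [-0.05532093  0.05263833 -0.00813438]
yaw 83.24822675271145
sander -0.39712889883148433 0.0005334419909214629
tile [ 1.495e-01 -1.000e-04] [0.0307 0.0721] 0.0
stick tip x -0.055156287 tip lat -4.1802075e-05 ang -0.787245 [0.022 0.101]
```

View pics/s23.png

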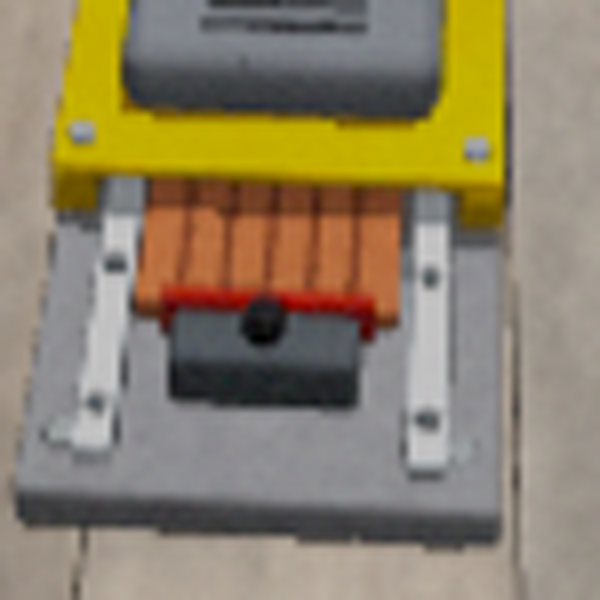

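View pics/t23.png

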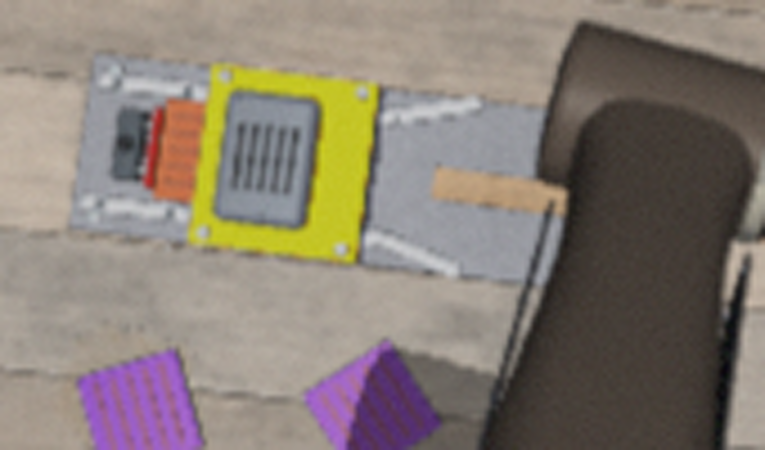

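The tile stays bedded with the plate still pressed in: red edge at row ~290 against 280 when free. Lifting the stick, turning it back and returning it to its clear spot.

Call:
step_arm(steps=[[[-0.4,0,0],0],[[-0.8,0,0],0],[[-0.8,0,0],0],[[-0.8,0,0],0],[[-0.8,0,0],0],[[-0.4,0,0],0]])

```text
time_s: 38.68
tcp_pos: [0.4812, -0.3205, 0.0945]
eef_rot: [-105.9, 89.8, -22.6]
contact_force: [0.8, 0.1, 0.4]
gripper_width: 0.0241
```

Call:
step_arm(steps=[[[0,0,0],0.4],[[0,0,0],0.8],[[0,0,0],0.9],[[0,0,0],0.9],[[0,0,0],0.9],[[0,0,0],0.9],[[0,0,0],0.9],[[0,0,0],0.9],[[0,0,0],0.9],[[0,0,0],0.9],[[0,0,0],0.9],[[0,0,0],0.9],[[0,0,0],0.9],[[0,0,0],0.9],[[0,0,0],0.9],[[0,0,0],0.9],[[0,0,0],0.8],[[0,0,0],0.6],[[0,0,0],0.26],[[0,0,0],0]])

```text
time_s: 40.35
tcp_pos: [0.48, -0.3201, 0.0918]
eef_rot: [147.0, 90.0, 137.5]
contact_force: [0.1, 0.1, -0.3]
gripper_width: 0.0242
```

Call:
step_arm(steps=[[[0,0.1,-0.5],0],[[0,0.2,-0.7],0],[[0,0.2,-0.8],0],[[0,0.2,-0.8],0],[[0,0.2,-0.8],0],[[0,0.2,-0.6],0],[[0,0,0],0]])

```text
time_s: 40.93
tcp_pos: [0.3979, -0.2837, 0.0918]
eef_rot: [144.7, 89.9, 135.2]
contact_force: [-0.0, 0.1, -1.0]
gripper_width: 0.0241
```

```bash
python3 - <<'E'
from h import *
s=get_state();print(s["time_s"],s["tcp_pos"],s["gripper_width"],s["contact_force"])
im=capture("side");cv2.imwrite("pics/s24.png",im)
E
```

```text
40.9333 [ 0.39787891 -0.28366761  0.09177055] 0.024078401217121227 [-0.04941943  0.1116206  -0.97634465]
```

View pics/s24.png

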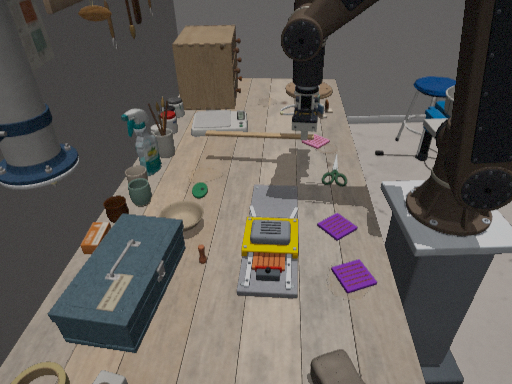

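Stick is level over its old spot. Lowering from 0.0918 to about −0.0083 (5.0 units), slowing at the end.

Call:
step_arm(steps=[[[0.4,0,0],0],[[0.8,0,0],0],[[0.8,0,0],0],[[0.8,0,0],0],[[0.8,0,0],0],[[0.6,0,0],0],[[0.4,0,0],0],[[0.2,0,0],0],[[0.1,0,0],0],[[0.06,0,0],0],[[0,0,0],0],[[0,0,0],0]])

```text
time_s: 41.98
tcp_pos: [0.4013, -0.2851, -0.0069]
eef_rot: [-6.0, 89.9, -15.4]
contact_force: [-0.4, 0.5, 0.2]
gripper_width: 0.0242
```

Call:
step_arm(steps=[[[0.04,0,0],0],[[0,0,0],0]])

```text
time_s: 42.15
tcp_pos: [0.4012, -0.2851, -0.0078]
eef_rot: [-3.1, 89.9, -12.6]
contact_force: [-0.6, 0.6, 0.1]
gripper_width: 0.0243
```

Call:
step_arm(steps=[[[0.03,0,0],0],[[0,0,0],0]])

```text
time_s: 42.32
tcp_pos: [0.4011, -0.2851, -0.0087]
eef_rot: [-2.7, 90.0, -12.2]
contact_force: [0.3, 0.4, 0.1]
gripper_width: 0.0246
```

Call:
step_arm(steps=[[[0,0,0],0],[[0,0,0],0],[[0,0,0],0],[[0,0,0],0],[[0,0,0],0],[[0,0,0],0],[[0,0,0],0],[[0,0,0],0],[[0,0,0],0],[[0,0,0],0],[[0,0,0],0],[[0,0,0],0]], fingers=0)

```text
time_s: 43.32
tcp_pos: [0.4008, -0.285, -0.0089]
eef_rot: [174.3, 90.0, 164.8]
contact_force: [0.1, -0.0, 0.5]
gripper_width: 0.0872
```

Call:
step_arm(steps=[[[-0.2,0,0],0],[[-0.5,0,0],0],[[-0.8,0,0],0],[[-0.8,0,0],0],[[-0.8,0,0],0],[[-0.8,0,0],0],[[-0.8,0,0],0],[[-0.8,0,0],0],[[-0.5,0,0],0],[[-0.2,0,0],0],[[0,0,0],0],[[0,0,0],0],[[0,0,0],0]])

```text
time_s: 44.4
tcp_pos: [0.4002, -0.2848, 0.1142]
eef_rot: [167.5, 89.9, 158.0]
contact_force: [-0.5, 0.1, 0.3]
gripper_width: 0.0879
```

```bash
python3 l2.py 25; python3 - <<'E'
from h import *
s=get_state();print(s["gripper_width"],np.abs(s["qd"]).max())
cv2.imwrite("pics/s26.png",capture("side"));im=capture("top");cv2.imwrite("pics/t26.png",im)
E
```

```text
44.4 [ 0.400239   -0.28477334  0.1142345 ] [-0.45906248  0.14766004  0.33417447]
sander -0.3695354318646267 0.08359195368525674 front 0.0564645681353733 push -0.09886604613331397
0.08731252476120542 0.2624728496967833
```

View pics/s26.png

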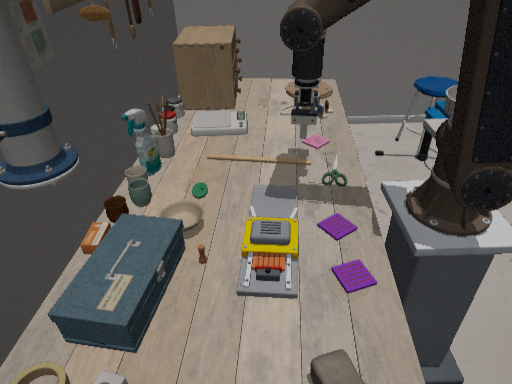

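View pics/s25.png

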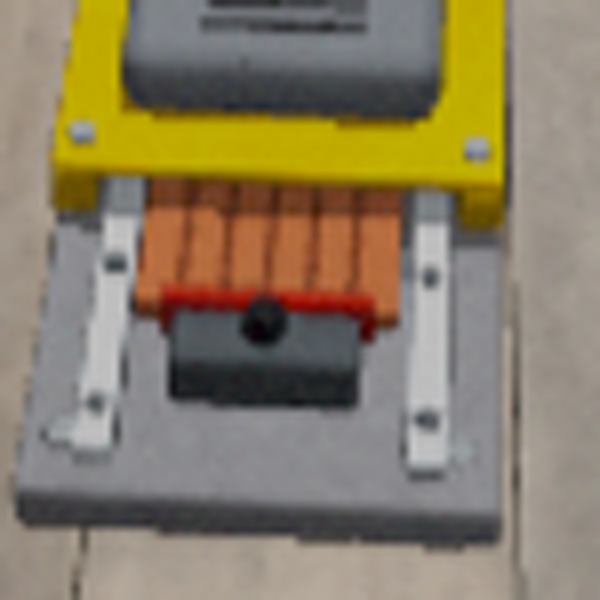

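View pics/t26.png

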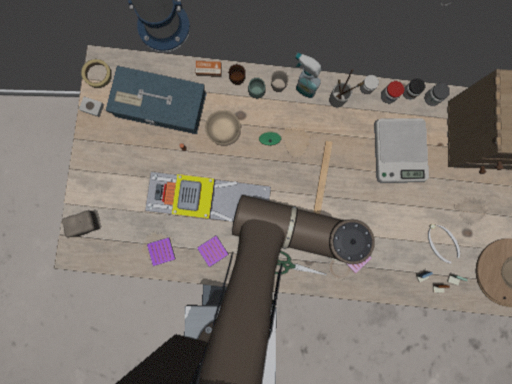

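The stick lies flat on the bench, from (207,158) to (308,162) in the side view. The tile is against the pressed plate, the bystanders are where they started, and the hand is clear. Handing in.

```bash
python3 -c "
from plant import *
print(close_job())"
```

```text
the job is handed in; nothing more can be done
None
```

The tile is bedded against the red stop plate, pressed in about half of its 8 mm travel. The stick is back flat on the bench, clear of the machine, and I handed the job in at about 44.5 s of the 64 s limit.

**What I did**
- I gripped the stick near one end and pushed the tile along the bed.
- The tile's corner caught on the far guide rail at about 8 N. I backed off, squared the tile with an off-centre push, and carried on under the guard and past the hold-down bar.
- I then felt for the plate in small steps, drew the stick straight out, and laid it where it had been.

**Last checks**
- **Plate travel:** three estimates put it at about 3.5–4.5 mm:
  - force: the highest reading was about 11 N, against roughly 6.7 N of drag;
  - hand travel: about 3.7 mm past contact;
  - side image: about 4–4.5 mm.
- **Spring-back:** I saw none after the stick came out or in the last pictures.
- **Bystanders:** the bowl, rib and stamp look unmoved. I compared them by eye in the pictures and did not measure them.

**What failed or disagreed**
- **Missed grasps:** three closes missed the stick. On the first I lifted before checking the grip. The fingertips actually sat about 20–25 mm higher than the reported tool height and the stated 19 mm fingertip reach imply. I found the working height by going down in small steps, and took later heights from the height at which the stick was gripped on the bench.
- **Stick tip:** it measured about 5 mm off the centre line after the grasp, which I corrected with a small turn.
- **Camera mismatch:** the top and side views differed by about 6–9 mm along the feed. That did not matter, because the plate was found by force.

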